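Right the bottles, steady the drop hook, hang and tug-test the module

TASK

Get this coating corner ready: stand every toppled dispensing bottle upright on the blue mat, in any order. Before or after that, steady the swinging drop hook with a touch from the gripper and let it go so that it hangs still, hang the green module by its wire bail in the dip of the hook, and prove that it holds by pulling it down with slowly rising force to about 10 N (about 17 mm on the spring scale) and easing off again. Leave the module hanging quietly there and disturb nothing else on the bench.

Things in the scene. Friction and masses are not known exactly. Their poses are not given: they have to be found in the camera images.
- mat: Fixed blue antistatic mat lying on the bench, 260 mm (its x) by 410 mm (its y), 2 mm thick. Origin: centre of its underside, on the bench.
- bottle0_mid (a point): White square bottle, red cap and label, toppled on the mat; may be absent. 0.16 kg, base-heavy. Point on its long axis, half-way along; x runs from base to cap (up when standing). 88 mm long: flat base at x -44, 40 x 40 mm square body to x +16, round cap 26 mm across from x +22 to +44 mm. Set on a base edge within about 25 degrees of upright, it settles upright.
- bottle1_mid (a point): White square bottle, black cap and label, toppled on the mat; may be absent. 0.16 kg, base-heavy. Point on its long axis, half-way along; x runs from base to cap (up when standing). 88 mm long: flat base at x -44, 40 x 40 mm square body to x +16, round cap 26 mm across from x +22 to +44 mm. Set on a base edge within about 25 degrees of upright, it settles upright.
- bottle2_mid (a point): White square bottle, yellow cap and label, toppled on the mat; may be absent. 0.16 kg, base-heavy. Point on its long axis, half-way along; x runs from base to cap (up when standing). 88 mm long: flat base at x -44, 40 x 40 mm square body to x +16, round cap 26 mm across from x +22 to +44 mm. Set on a base edge within about 25 degrees of upright, it settles upright.
- module_mid (a point): Loose green finned module, 0.22 kg, standing. Body 43 (x) by 46 (y: smooth parallel sides to grip) by 60 mm high. Point: body centre, 30 mm above its underside; z up. On top a 6 mm wire bail in its y-z plane: legs at y -18 and +18 mm rise to 54 mm above this point, then slope to a middle peak (wire centre 66 mm above it). Same after half a turn about z.
- module_bail (a point): Underside of the peak of the module's wire bail, 63 mm above the module's body centre and 33 mm above its top face; the point that rests in the seat of the hook. Axes as the module's.
- stand: Fixed stand of the hook. Origin on the bench right below the hook's seat at rest; x points back to the post (20 mm thick, at x 200; base plate x 125 to 255, 150 mm wide), z up; yaw varies. An arm at z 455 mm holds the white barrel of a spring scale at x 85 (32 mm across, z 385 to 457); under it the hook's pivot at z 345 mm.
- hook: Steel drop hook, 8 mm round wire, 0.16 kg. Origin: its pivot; axes as the stand's when at rest. Stem 112 mm down, then a prong forwards (-x) to a dip, the seat, at x -85 mm (wire centre z -124), ending in an upturned tip at x -104, its top 17 mm above the seat's wire centre. Swings freely along the stand's y; swinging at the start.
- hook_seat (a point): Upper side of the wire in the dip of the hook, where a bail comes to rest (225 mm above the bench when at rest with nothing on it). Moves with the hook; axes as the hook's.
- swing (a joint): Swing of the hook about the stand's x axis, rad; 0 hanging straight down, positive moves the seat to the stand's +y. Nearly undamped, about 0.7 s a swing.
- scale (a joint): Extension of the spring scale, m; 0 unloaded, grows as the hook is pulled down (hook and pivot move down with it). Load must first exceed about 1.5 N, then 600 N/m: the module's weight gives about 1 mm, a 10 N pull on the hung module about 17 mm. Stop at 45 mm.
- drip_tray: Fixed low steel tray on the bench under the hook, 120 x 160 mm, 18 mm high. Origin: centre of its underside.
- screwdriver: Bystander, not to be disturbed: screwdriver lying on the bench. Origin: near its middle.
- tip_pot: Bystander, not to be disturbed: round brass pot, 60 mm diameter, 45 mm high. Origin: centre of its underside.
- spool: Bystander, not to be disturbed: orange empty spool, 90 mm diameter, 61 mm high. Origin: centre of its underside.
- flux_jar: Bystander, not to be disturbed: amber jar with lid, 50 mm diameter, 60 mm high. Origin: centre of its underside.
- part_box: Bystander, not to be disturbed: cardboard box, 70 x 100 x 45 mm. Origin: centre of its underside.
- scoop_tray: Bystander, not to be disturbed: open green tray, 100 x 80 x 30 mm. Origin: centre of its underside.
Things that resemble listed ones, but are neither listed nor needed, are in the scene too. What is shaped like the part that bears bottle1_mid but purple or turquoise is not meant.

How it is judged:
On the way, in this order (a step that is already met when the one before it is completed fails the run):
1. the gripper touches the hook and holds it still (contact force between any of the fingers, the arm and hook above 0.02 N and velocity of joint swing between -0.15 and 0.15 rad/s), for 0.3 s.
2. the hook hangs free, straight down and nearly still (not (contact force between any of the fingers, the arm and hook above 0.02 N) and value of joint swing between -0.1 and 0.1 rad and velocity of joint swing between -0.5 and 0.5 rad/s and distance between module_bail and hook_seat above 0.03 m), for 0.8 s.
3. the module hangs by its bail in the dip of the hook (distance between module_bail and hook_seat below 0.012 m and contact force between module and hook above 0.3 N), for 0.1 s.
4. the module is pulled down until the spring scale is drawn out by at least 11 mm (about 6 N) (distance between module_bail and hook_seat below 0.012 m and value of joint scale above 0.011 m and contact force between module and hook above 4 N), for 0.2 s.
At the end, for the whole second after the job is handed in: Module hanging by its bail within 12 mm of the seat of the hook, bearing on it, upright within 0.3 rad, hook within 0.15 rad of straight down, scale below 6 mm, module slower than 0.08 m/s; every bottle present stands upright (within 0.12 rad) on its base, its centre within the mat, at rest (all of step 3 and angle between module_mid's own z axis and vertical below 0.3 rad and value of joint swing between -0.15 and 0.15 rad and velocity of joint swing between -0.6 and 0.6 rad/s and value of joint scale below 0.006 m and linear speed of module below 0.08 m/s and angle between each of bottle0_mid, bottle1_mid, bottle2_mid's own x axis and vertical below 0.12 rad and height (world z) of bottle0_mid between 0.036 and 0.056 m and x of bottle0_mid in the frame of mat between -0.125 and 0.125 m and y of bottle0_mid in the frame of mat between -0.2 and 0.2 m and linear speed of each of bottle0, bottle1, bottle2 below 0.05 m/s and height (world z) of bottle1_mid between 0.036 and 0.056 m and x of bottle1_mid in the frame of mat between -0.125 and 0.125 m and y of bottle1_mid in the frame of mat between -0.2 and 0.2 m and height (world z) of bottle2_mid between 0.036 and 0.056 m and x of bottle2_mid in the frame of mat between -0.125 and 0.125 m and y of bottle2_mid in the frame of mat between -0.2 and 0.2 m); the robot touches nothing.
It fails at once if the spring scale is overdrawn (more than 34 mm, about 20 N) (value of joint scale above 0.034 m).
It fails at once if a bystander is moved by more than 30 mm (distance of any of screwdriver, tip_pot, spool, flux_jar, part_box, scoop_tray from where it was at the start of the episode above 0.03 m).
Of bottle0, bottle1, bottle2 only 2 to 3 are there at a start; the rules pass over those that are not, and their reading is None.
At some moment in a run one of bottle0, bottle1, bottle2 may be knocked a few centimetres aside while the robot is not near it.
It also fails if it takes over 210 s, if anything falls off the work surface, if the arm or the gripper's body presses on something with over 40 N, if the wrist force passes 120 N, or if a joint passes its speed limit or range.

ROBOT

A 6-joint arm with a two-finger parallel gripper is mounted at the origin on the work surface. World frame = base frame: x ahead of the robot, y to its left, z up, the work surface at z = 0. Lengths are in m, angles in rad, forces in N, time in s.
With the tool pointing down it reaches from about 0.375 to 0.975 m from the base axis. Payload 3.8 kg.
Tool frame: the origin (TCP) lies at the very end of the fingers, on their centre line; the grasp point (between the pads) lies 19 mm behind it (bot.tcp_to_grasp is the z of the grasp point in the tool frame, in m); z points along the fingers, y is the direction in which the jaws open and shut (so a half turn about z gives the same grasp; the last joint's range is limited). The gripper opens to 85 mm and grips with 20 to 120 N. Pads are 22 mm wide; open, the fingers measure 114 mm over their backs; the gripper's body (76 mm by 85 mm) begins 54 mm behind the grasp point. The pads swing forward as they close: fully open they stand 13 mm farther back than shut.
Start: joints at [-1.261, 0.264, 1.604, -0, 1.274, -0.037], TCP at [0.229, -0.635, 0.231] pointing down, gripper open.
Joint ranges: [-2.63, 2.63], [-0.94, 2.18], [0.31, 2.57], [-1.31, 4.45], [0, 2.66], [-2.55, 2.55]. Speed limits (rad/s): [2.57, 2.57, 3.14, 3.14, 3.14, 3.14].

INTERFACE

Orientations are given as a rotation vector (axis times angle).
In Python, from workcell import status, vision, job, bot gives the robot as it stands.
- The arm moves only by the tool apply_moves, never from a script. Its argument "deltas" is a list of rows, each a list of 7 numbers: the shift along the tool's x, y, z in m, then the turn, a rotation vector about the tool's x, y, z in rad, then the closure, from 0 (fully open) to 1 (shut). In form: [[x, y, z, rx, ry, rz, jaw], ...]. A call has 1 to 8 rows; each row is the pose to reach, as a shift and turn from the pose commanded when the call began, along the tool's axes at that moment; what a row does not reach only later rows make up. A row lasts 1/12 s, in which the tool goes at most 41.7 mm and 7.16 degrees, less where a joint would pass 70% of its speed; a pose out of reach is approached as far as the arm can. A call with a gripper value outside its range is refused whole. The fingers move at their own pace and stop on an object; "squeeze" is the grip in N (left out, the last holds). Time passes only in rows, so rows that repeat a pose let the fingers close. It gives the time, the measured TCP pose, the force and the opening at its end, in the units of the state.
- status.read_state(): the state, without advancing time (a new reading comes with each control period).
- vision.read_camera(name): name is "scene" or "top" or "wrist"; returns the picture (480x640x3 uint8, red, green, blue); there is no depth.
- vision.get_calibration(name): a dict with "fov_y" (degrees; the focal length in pixels is half the picture's height over the tangent of half this angle, whatever the lens; pixels are square), "cx", "cy" (the principal point, pixels), "k1" (the pictures are not rectified: a ray, as slopes to the right and down, at radius r is drawn at 1 + k1 r^2 times it, then the intrinsics apply), "R" (3x3) and "t" (3): a world point X has camera coordinates R X + t; the wrist camera has in their place "tool_from_camera" (4x4, takes a point from camera to tool coordinates, whose origin is the TCP and whose axes are the flange's). Camera axes: x right, y down, z forward; pixel columns grow to the right and rows downward; lengths in m; the calibration is good to about 2 mm. A picture is of the moment at which its call begins: read the wrist's pose just before it. get_calibration takes no time and is no camera call.
- job.finish_job(): hands the job in, once; it reports no verdict.
The state is a dict: "time": time; "q": joint angles; "joint_vel": joint speeds; "joint_torque": joint torques, N m; "tool_pos": TCP position; "tcp_rot": TCP orientation; "wrist_force": force on the tool from outside, world axes, zero at the start; "torque": the same for the moment, N m; "width": opening from 0.0 (shut) to 1.0 (fully open).
Only numpy, scipy, OpenCV 4.12 (cv2) and the standard library are available. Lean on these libraries where they do the work, as an engineer would, in place of code of your own. Each camera call takes 0.05 s, during which the arm holds its last target. There are 200 camera calls.

## Working session

There is one attempt and no reset: what is moved stays moved. The work goes in short steps, Python scripts to look and compute and a tool call to move; the robot and the scene stay as the last step left them, time stands still between calls to the robot, and variables do not carry over. Pictures are saved under pics/ and viewed, about 12 in all and at most 16, crops included, and the job is handed in when it is done.

Besides the shell and the picture viewer there is one more tool, called after ">>>" as a command line: name --pt "numbers of a row" for each row, then --argument value for the rest. apply_moves: Moves the arm, as the interface text tells. Its arguments: {"type":"object","properties":{"deltas":{"type":"array","items":{"type":"array","items":{"type":"number"}}},"squeeze":{"type":"number"}},"required":["deltas"]}

```bash
ls; mkdir -p pics; python3 - <<'E'
from workcell import status, vision, job, bot
import cv2,numpy as np
np.set_printoptions(precision=4,suppress=True)
print(status.read_state())
for n in ("scene","top"):
    cv2.imwrite(f"pics/{n}0.png",vision.read_camera(n)[:,:,::-1]); print(n,vision.get_calibration(n))
print(vision.get_calibration("wrist"), bot.tcp_to_grasp)
E
```

```text
pics
{'time': 0.0, 'q': array([-1.2609,  0.2648,  1.6054,  0.    ,  1.2737, -0.0369]), 'joint_vel': array([ 0.0013,  0.0024, -0.0013, -0.0003,  0.0011, -0.0015]), 'joint_torque': array([  0.0011, -51.5109, -36.7316,   0.0002,   0.0129,  -0.    ]), 'tool_pos': array([ 0.2292, -0.6341,  0.2299]), 'tcp_rot': array([-3.0923, -0.5417,  0.0005]), 'wrist_force': array([-0.524 , -0.0613,  0.5733]), 'torque': array([ 0.0307, -0.0317,  0.0004]), 'width': 0.9971565687276005}
scene {'fov_y': 43.92447718221674, 'cx': 323.965401458475, 'cy': 231.1365352867663, 'k1': -0.1759730425724305, 'R': array([[ 0.551 ,  0.8344, -0.0132],
       [ 0.7226, -0.485 , -0.4925],
       [-0.4174,  0.2618, -0.8702]]), 't': array([-0.2597, -0.2524,  1.7804])}
top {'fov_y': 53.76740366512464, 'cx': 318.4312125960887, 'cy': 242.2903471588396, 'k1': 0.036808023118979356, 'R': array([[ 0.021 , -0.9998, -0.0005],
       [-0.9953, -0.0209, -0.0941],
       [ 0.094 ,  0.0025, -0.9956]]), 't': array([-0.0022,  0.4976,  1.5365])}
{'fov_y': 66.16313987214109, 'cx': 326.20695267396377, 'cy': 240.1218701655615, 'k1': -0.0475771074508226, 'tool_from_camera': array([[-0.0007, -0.9492, -0.3145,  0.0815],
       [ 1.    , -0.0005, -0.0007, -0.0006],
       [ 0.0005, -0.3145,  0.9492, -0.1437],
       [ 0.    ,  0.    ,  0.    ,  1.    ]])} -0.0187
```

View pics/scene0.png

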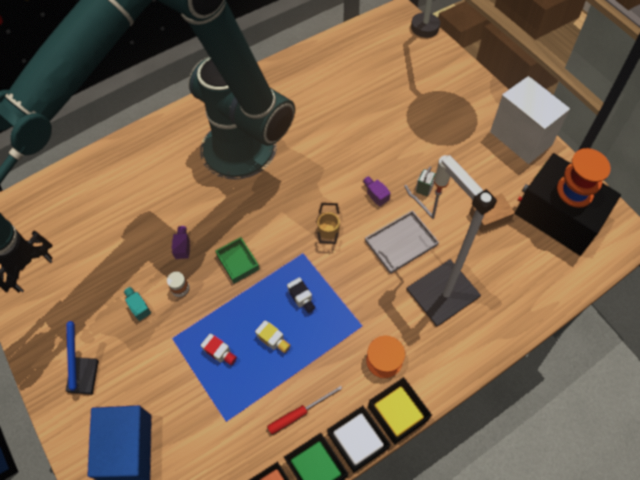

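View pics/top0.png

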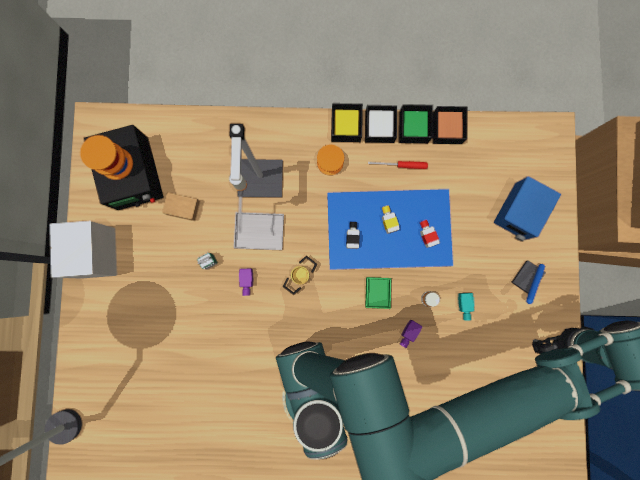

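Scene: the bottles are red (218,349), yellow (272,337) and black (300,293). Their look-alikes, purple (376,190), (180,242) and turquoise (137,303), lie off the mat. The module candidate is at (425,181) scene and (207,261) top. The brass pot is at (328,225). The hook hangs over the tray at (400,240). One close crop will check the choice.

```bash
cat > h.py <<'E'
from workcell import status, vision, job, bot
import cv2,numpy as np
from scipy.spatial.transform import Rotation as Rn
np.set_printoptions(precision=4,suppress=True)
def cam(n):
    """calibration -> (K, k1, C centre, Rwc world_from_cam)"""
    c=vision.get_calibration(n); f=240/np.tan(np.radians(c["fov_y"]/2))
    if n=="wrist":
        s=status.read_state(); R=Rn.from_rotvec(s["tcp_rot"]).as_matrix(); T=c["tool_from_camera"]
        Rw=R@T[:3,:3]; C=R@T[:3,3]+s["tool_pos"]
    else: Rw=c["R"].T; C=-Rw@c["t"]
    return f,c["cx"],c["cy"],c["k1"],C,Rw
def ray(cm,uv):
    f,cx,cy,k1,C,Rw=cm; d=np.array([(uv[0]-cx)/f,(uv[1]-cy)/f]); u=d.copy()
    for _ in range(20): u=d/(1+k1*(u@u))
    return C,Rw@np.array([u[0],u[1],1.])
def onz(cm,uv,z):
    C,d=ray(cm,uv); return C+d*(z-C[2])/d[2]
def proj(cm,X):
    f,cx,cy,k1,C,Rw=cm; p=Rw.T@(np.asarray(X,float)-C); u=p[:2]/p[2]; u=u*(1+k1*(u@u)); return u*f+[cx,cy]
def two(a,ua,b,ub):
    """nearest point of two rays, and gap"""
    C1,d1=ray(a,ua);C2,d2=ray(b,ub); s=np.linalg.lstsq(np.c_[d1,-d2],C2-C1,rcond=None)[0]
    p,q=C1+s[0]*d1,C2+s[1]*d2; return (p+q)/2,np.linalg.norm(p-q)
def snap(n,name,box=None,k=1):
    im=vision.read_camera(n); x0,y0,x1,y1=box or (0,0,640,480)
    o=cv2.resize(im[y0:y1,x0:x1],None,fx=k,fy=k,interpolation=cv2.INTER_CUBIC); cv2.imwrite(f"pics/{name}.png",o[:,:,::-1]); return im
E
python3 - <<'E'
from h import *
a=cv2.imread("pics/scene0.png")[130:330,350:510]; b=cv2.imread("pics/top0.png")[110:310,180:340]
f=lambda x:cv2.resize(x,None,fx=2.5,fy=2.5,interpolation=cv2.INTER_CUBIC)
cv2.imwrite("pics/crop1.png",np.hstack([f(a),f(b)]))
S,T=cam("scene"),cam("top")
print("cams",S[4],T[4])
# mat corners
for nm,c in(("scene",S),("top",T)):
    im=cv2.cvtColor(cv2.imread(f"pics/{nm}0.png"),cv2.COLOR_BGR2HSV)
    m=cv2.inRange(im,(108,170,90),(125,255,255)); cs=max(cv2.findContours(m,0,2)[0],key=cv2.contourArea)
    r=cv2.minAreaRect(cs); print(nm,r); print([onz(c,p,.002)[:2] for p in cv2.boxPoints(r)])
for n,p,z in(("module",(207,261),.03),("red",(429,233),.02),("yel",(390,219),.02),("blk",(353,235),.02),("tray",(260,231),.01),("pot",(301,274),.045)):
    print(n,onz(T,p,z))
for n,p,z in(("module",(425,183),.03),("red",(218,349),.02),("yel",(272,337),.02),("blk",(300,293),.02),("pot",(328,215),.045)): print("S",n,onz(S,p,z))
E
```

```text
cams [ 1.0686 -0.3719  1.4216] [0.3509 0.0043 1.5765]
scene ((266.9999694824219, 333.9999694824219), (96.5178451538086, 163.0818634033203), 56.3099365234375)
[array([ 0.436 , -0.4373]), array([ 0.4091, -0.0102]), array([ 0.6767, -0.022 ]), array([ 0.6869, -0.4217])]
top ((535.2044067382812, 282.93792724609375), (6.151374816894531, 39.5567626953125), 19.983104705810547)
[array([ 0.3223, -0.6744]), array([ 0.4452, -0.7211]), array([ 0.4387, -0.7397]), array([ 0.3159, -0.6929])]
module [0.428  0.3704 0.03  ]
red [ 0.5363 -0.3561  0.02  ]
yel [ 0.5804 -0.2273  0.02  ]
blk [ 0.5245 -0.1055  0.02  ]
tray [0.5325 0.2036 0.01  ]
pot [0.3915 0.0623 0.045 ]
S module [0.4299 0.3702 0.03  ]
S red [ 0.5295 -0.3515  0.02  ]
S yel [ 0.5761 -0.2232  0.02  ]
S blk [ 0.5142 -0.1016  0.02  ]
S pot [0.3727 0.0789 0.045 ]
```

View pics/crop1.png

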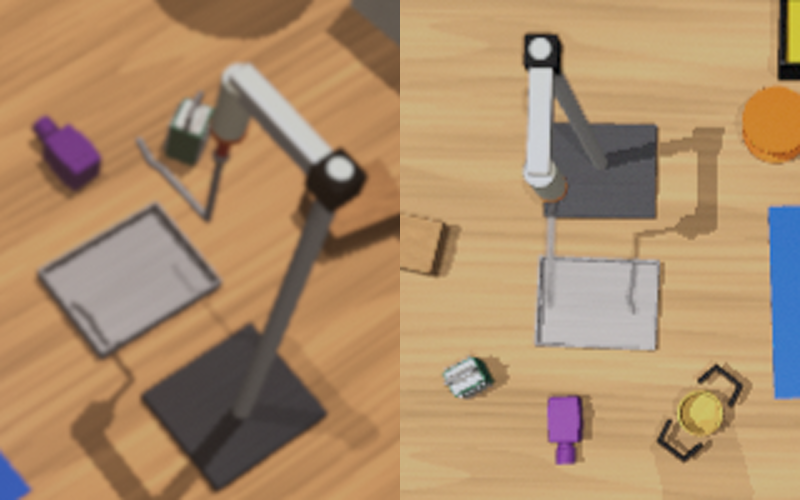

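```bash
python3 - <<'E'
from h import *
T,S=cam("top"),cam("scene")
fr=np.array([vision.read_camera("top") for _ in range(15)]).astype(int)
np.save("fr.npy",fr)
rng=(fr.max(0)-fr.min(0)).max(2)
im=fr[0].astype(np.uint8); hsv=cv2.cvtColor(im,cv2.COLOR_RGB2HSV)
# base plate
m=cv2.inRange(hsv,(0,0,30),(180,110,95)); m[:, :225]=0;m[:,300:]=0;m[:150]=0;m[215:]=0
c=max(cv2.findContours(m,0,2)[0],key=cv2.contourArea); r=cv2.minAreaRect(c); print("plate",r,[onz(T,p,.008)[:2] for p in cv2.boxPoints(r)])
# bottles
sc=vision.read_camera("scene"); 
for nm,cm,I,(x0,y0,x1,y1) in(("top",T,im,(325,185,455,272)),("scene",S,sc,(170,255,365,420))):
    h=cv2.cvtColor(I,cv2.COLOR_RGB2HSV)[y0:y1,x0:x1]
    masks={"white":cv2.inRange(h,(0,0,120),(180,70,255)),"red":cv2.inRange(h,(0,130,90),(8,255,255))|cv2.inRange(h,(172,130,90),(180,255,255)),"yel":cv2.inRange(h,(20,120,100),(35,255,255)),"blk":cv2.inRange(h,(0,0,0),(180,255,60))}
    for k,mm in masks.items():
        n,_,st,ce=cv2.connectedComponentsWithStats(mm)
        for i in range(1,n):
            if st[i,4]>=(8): print(nm,k,st[i,4],ce[i]+[x0,y0],onz(cm,ce[i]+[x0,y0],.022)[:2])
a=cv2.resize(im[185:275,325:455],None,fx=6,fy=6,interpolation=cv2.INTER_CUBIC)[:,:,::-1]
cv2.imwrite("pics/bot.png",a)
b=np.hstack([cv2.resize(np.clip(rng*2,0,255).astype(np.uint8)[110:310,180:340],None,fx=2.5,fy=2.5)]); cv2.imwrite("pics/rng.png",b)
E
```

```text
plate ((260.3113098144531, 174.01947021484375), (44.03907012939453, 46.534202575683594), 3.5763344764709473) [array([0.6496, 0.2851]), array([0.8089, 0.2809]), array([0.8028, 0.1321]), array([0.6435, 0.1375])]
top white 47 [434.8298 189.9574] [ 0.6805 -0.3749]
top white 26 [390.5 190. ] [ 0.6775 -0.2279]
top white 9 [328.6667 193.1111] [ 0.6628 -0.0224]
top white 17 [359. 191.] [ 0.672  -0.1232]
top white 14 [450.  211.5] [ 0.6091 -0.4248]
top white 74 [388.1216 215.5405] [ 0.5915 -0.2207]
top white 15 [328. 231.] [ 0.5358 -0.0226]
top white 18 [451.1111 231.5   ] [ 0.5425 -0.4282]
top white 54 [392.6481 228.9815] [ 0.547 -0.236]
top white 81 [427.0617 229.9259] [ 0.5462 -0.3493]
top white 75 [352.8533 231.32  ] [ 0.5365 -0.1047]
top white 56 [432.6071 243.25  ] [ 0.5024 -0.3674]
top white 14 [452.  248.5] [ 0.4864 -0.4308]
top white 64 [352.1406 245.5   ] [ 0.4894 -0.103 ]
top white 20 [449.7  263.75] [ 0.4361 -0.423 ]
top white 30 [335.3333 267.1667] [ 0.4169 -0.0489]
top white 20 [373.5 268. ] [ 0.4168 -0.1741]
top white 20 [408.5 267. ] [ 0.4225 -0.2886]
top red 41 [424.0244 223.
[... 829 characters left out ...]
95.1176] [ 0.6913 -0.315 ]
scene white 102 [324.0882 396.8824] [ 0.7731 -0.1985]
scene white 13 [235.     415.3077] [ 0.6955 -0.398 ]
scene white 52 [359.0192 417.1538] [ 0.8586 -0.1575]
scene red 171 [212.5263 345.4737] [ 0.5148 -0.3586]
scene red 78 [229.4231 357.9359] [ 0.5657 -0.339 ]
scene red 229 [294.6987 413.6419] [ 0.7685 -0.278 ]
scene yel 165 [267.0303 332.3758] [ 0.5596 -0.2274]
scene yel 65 [283.4769 345.4308] [ 0.6111 -0.2111]
scene blk 39 [181.3333 255.9487] [ 0.2482 -0.31  ]
scene blk 77 [244.974  274.6364] [ 0.3913 -0.1939]
scene blk 134 [296.9478 289.4552] [ 0.5022 -0.1032]
scene blk 73 [308.5205 306.8767] [ 0.5592 -0.1045]
scene blk 95 [355.4105 413.3684] [ 0.8466 -0.1594]
```

View pics/bot.png

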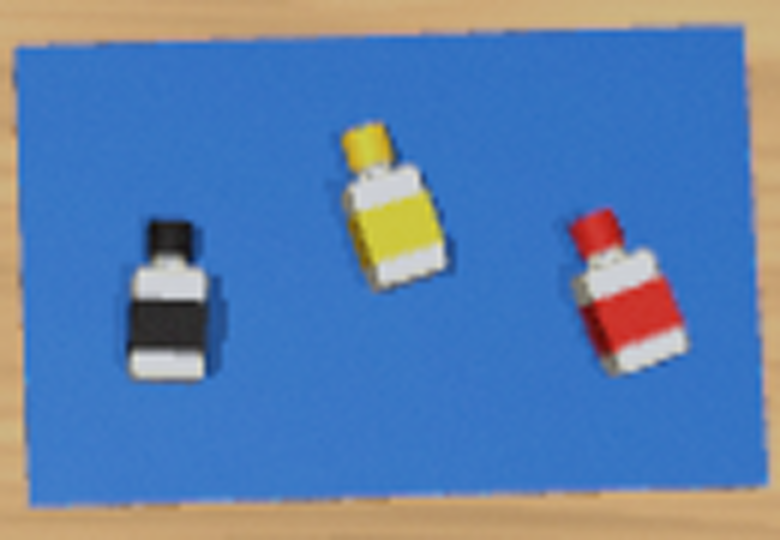

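View pics/rng.png

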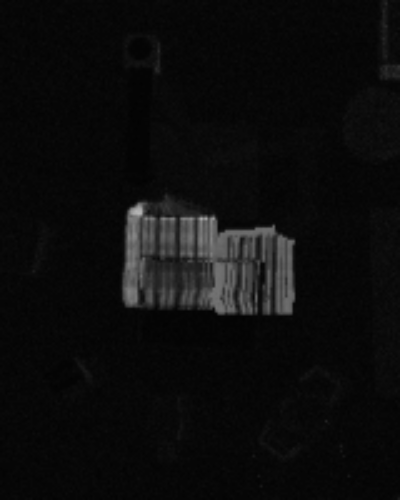

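Top crops show all three bottles with caps toward +x: black at about (353,235), yellow (390,219) and red (429,233). The hook sweeps u 230–266 with its tip row near 233, an amplitude of about 45 mm.

```bash
cat >> h.py <<'E'
def prong(I,bg,rows=range(200,230)):
    """column of the prong per row in a top picture, against the median picture"""
    d=np.abs(I.astype(float)-bg).sum(2)[rows.start:rows.stop,226:267]; d[d<35]=0
    w=d.sum(1); u=(d*np.arange(226,267)).sum(1)/np.maximum(w,1); u[w<35]=np.nan; return u
E
python3 - <<'E'
from h import *
from scipy.optimize import curve_fit
fr=np.load("fr.npy"); bg=np.median(fr,0); np.save("bg.npy",bg); T=cam("top")
U=np.array([prong(f,bg) for f in fr]); m=np.nanmedian(U,1); print(m, (~np.isnan(U)).sum(1))
t=np.arange(15)*.05
f=lambda t,a,b,c,w:a+b*np.sin(w*t)+c*np.cos(w*t)
p,_=curve_fit(f,t,m,[248,15,0,9]); print("fit",p,np.hypot(p[1],p[2]),np.abs(f(t,*p)-m).max())
A=np.c_[np.ones(15),np.sin(p[3]*t),np.cos(p[3]*t)]
for r0 in(0,10,20):
    mm=np.nanmedian(U[:,r0:r0+10],1);g=~np.isnan(mm); s=np.linalg.lstsq(A[g],mm[g],rcond=None)[0]; print(r0,s, onz(T,(s[0],204.5+r0),.229))
print("tip",onz(T,(p[0],233),.233),"time",status.read_state()["time"])
E
```

```text
[234.0066 242.3468 232.7264 237.4631 244.6596 253.265  259.6771 263.1734
 263.9048 261.38   255.7177 247.6547 239.5926 234.3469 242.5066] [30 30 30 29 29 30 30 30 30 30 30 29 29 30 30]
fit [249.936  -10.3988  -9.8128  10.4174] 14.297771175692544 6.598432640849467
0 [248.8788 -11.9801 -11.0948] [0.5832 0.2102 0.229 ]
10 [249.7908 -10.3079  -9.6006] [0.5542 0.2066 0.229 ]
20 [250.7924  -9.0265  -9.2991] [0.5253 0.2027 0.229 ]
tip [0.5003 0.2037 0.233 ] time 0.9
```

```bash
python3 - <<'E'
from h import *
from scipy.optimize import least_squares
fr=np.load("fr.npy"); bg=np.load("bg.npy"); T=cam("top")
U=np.array([prong(f,bg) for f in fr]); t=np.arange(15)*.05
def fit(m,w=None):
    g=~np.isnan(m)
    F=lambda p:(p[0]+p[1]*np.sin(p[3]*t)+p[2]*np.cos(p[3]*t)-m)[g]
    r=least_squares(F,[248,-12,-11,9.],loss="soft_l1",f_scale=.3); return r.x,F(r.x)
p,res=fit(np.nanmedian(U,1)); print(p,np.hypot(p[1],p[2]),res)
pts=[]
for r0 in(2,8,14,20):
    q,_=fit(np.nanmedian(U[:,r0:r0+6],1)); pts.append(onz(T,(q[0],202.5+r0),.229)); print(q[0],pts[-1])
pts=np.array(pts); print("slope dy/dx",np.polyfit(pts[:,0],pts[:,1],1))
E
```

```text
[248.119   -8.786  -13.8116   9.6556] 16.36924446367823 [  0.3009 -10.5396   0.3092   0.2487   0.1073  -0.6767  -0.289    0.4386
   0.3895  -0.1007  -0.4616  -0.0533   0.4725   0.0228 -10.6894]
247.91037174860816 [0.5831 0.2129 0.229 ]
247.97614321592428 [0.5657 0.2122 0.229 ]
247.8127910624989 [0.5482 0.212  0.229 ]
249.08784063090988 [0.531  0.2078 0.229 ]
slope dy/dx [0.0898 0.1612]
```

```bash
cat >> h.py <<'E'
def down(yaw):
    """tool pointing down, its y axis at azimuth yaw (deg)"""
    a=np.radians(yaw); y=np.array([np.cos(a),np.sin(a),0]); z=np.array([0,0,-1.]); return np.c_[np.cross(y,z),y,z]
def pose():
    s=status.read_state(); return s["tool_pos"],Rn.from_rotvec(s["tcp_rot"]).as_matrix()
def plan(*via,start=None):
    """tool-frame shift and turn from each pose to the next"""
    p,R=start or pose()
    for q,Q in via:
        q=np.asarray(q,float); d=R.T@(q-p); r=Rn.from_matrix(R.T@Q).as_rotvec()
        print("move",np.round(d,4).tolist(),np.round(r,4).tolist(),"rows %.1f"%max(np.linalg.norm(d)/.0417,np.degrees(np.linalg.norm(r))/7.16)); p,R=q,Q
E
python3 - <<'E'
from h import *
plan(((.42,-.40,.3),down(-17)),((.47,-.1,.3),down(36.5)),((.42,.21,.3),down(90)))
E
```

```text
move [0.259, -0.1561, -0.0687] [-0.0, 0.0, -0.9273] rows 7.4
move [0.3015, -0.0399, 0.0] [0.0, 0.0, -0.9338] rows 7.5
move [0.2789, 0.1442, 0.0] [0.0, 0.0, -0.9338] rows 7.5
```

>>> apply_moves --pt "0.259 -0.156 -0.069 0 0 -0.927 0" --pt "0.259 -0.156 -0.069 0 0 -0.927 0" --pt "0.259 -0.156 -0.069 0 0 -0.927 0" --pt "0.259 -0.156 -0.069 0 0 -0.927 0" --pt "0.259 -0.156 -0.069 0 0 -0.927 0" --pt "0.259 -0.156 -0.069 0 0 -0.927 0" --pt "0.259 -0.156 -0.069 0 0 -0.927 0" --pt "0.259 -0.156 -0.069 0 0 -0.927 0" --squeeze 30

```text
time: 1.57
tool_pos: [0.4229, -0.3968, 0.3022]
tcp_rot: [2.516, 1.878, 0.004]
wrist_force: [0.2, -0.9, -0.3]
width: 0.997
```

>>> apply_moves --pt "0.3015 -0.04 0 0 0 -0.934 0" --pt "0.3015 -0.04 0 0 0 -0.934 0" --pt "0.3015 -0.04 0 0 0 -0.934 0" --pt "0.3015 -0.04 0 0 0 -0.934 0" --pt "0.3015 -0.04 0 0 0 -0.934 0" --pt "0.3015 -0.04 0 0 0 -0.934 0" --pt "0.3015 -0.04 0 0 0 -0.934 0" --pt "0.3015 -0.04 0 0 0 -0.934 0"

```text
time: 2.23
tool_pos: [0.4702, -0.0952, 0.3007]
tcp_rot: [-1.401, -2.812, -0.004]
wrist_force: [0.2, -0.6, 0.7]
width: 1.003
```

>>> apply_moves --pt "0.279 0.144 0 0 0 -0.934 0" --pt "0.279 0.144 0 0 0 -0.934 0" --pt "0.279 0.144 0 0 0 -0.934 0" --pt "0.279 0.144 0 0 0 -0.934 0" --pt "0.279 0.144 0 0 0 -0.934 0" --pt "0.279 0.144 0 0 0 -0.934 0" --pt "0.279 0.144 0 0 0 -0.934 0" --pt "0.279 0.144 0 0 0 -0.934 0"

```text
time: 2.9
tool_pos: [0.4186, 0.2136, 0.3007]
tcp_rot: [-0.013, 3.141, 0.003]
wrist_force: [0.6, -0.0, 0.2]
width: 0.999
```

>>> apply_moves --pt "0 -0.002 0.05 0 0 0 0" --pt "0 -0.002 0.092 0 0 0 0" --pt "0 -0.002 0.092 0 0 0 0" --pt "0 -0.002 0.092 0 0 0 0"

```text
time: 3.23
tool_pos: [0.4167, 0.2067, 0.2046]
tcp_rot: [0.001, -3.134, 0.005]
wrist_force: [-0.7, 0.4, 0.8]
width: 0.999
```

```bash
python3 - <<'E'
from h import *
bg=np.load("bg.npy")
t=[];u=[];I=[]
for i in range(8):
    t.append(status.read_state()["time"]); im=vision.read_camera("top"); I.append(im); u.append(np.nanmedian(prong(im,bg,range(200,222))))
print(np.array(t),np.array(u),pose()[0])
cv2.imwrite("pics/t2.png",cv2.resize(I[-1][150:330,180:380],None,fx=3,fy=3)[:,:,::-1])
w=9.656;t=np.array(t)
from scipy.optimize import least_squares
r=least_squares(lambda p:248+p[0]*np.sin(w*t)+p[1]*np.cos(w*t)-u,[10,0],loss="soft_l1",f_scale=.3).x
tt=status.read_state()["time"]+np.arange(0,20)/24; print(r,np.hypot(*r)); print(np.c_[tt-tt[0],r[0]*np.sin(w*tt)+r[1]*np.cos(w*tt)].round(2).tolist())
E
```

```text
[3.2333 3.2833 3.3333 3.3833 3.4333 3.4833 3.5333 3.5833] [250.8738 243.0901 236.6049 233.0165 232.7415 235.5869 241.6816 249.5482] [0.421  0.2081 0.2102]
[-15.7294  -0.4625] 15.736235009648247
[[0.0, 8.29], [0.04, 12.87], [0.08, 15.39], [0.12, 15.45], [0.17, 13.04], [0.21, 8.56], [0.25, 2.7], [0.29, -3.58], [0.33, -9.3], [0.38, -13.53], [0.42, -15.6], [0.46, -15.17], [0.5, -12.33], [0.54, -7.51], [0.58, -1.5], [0.62, 4.75], [0.67, 10.25], [0.71, 14.11], [0.75, 15.71], [0.79, 14.81]]
```

View pics/t2.png

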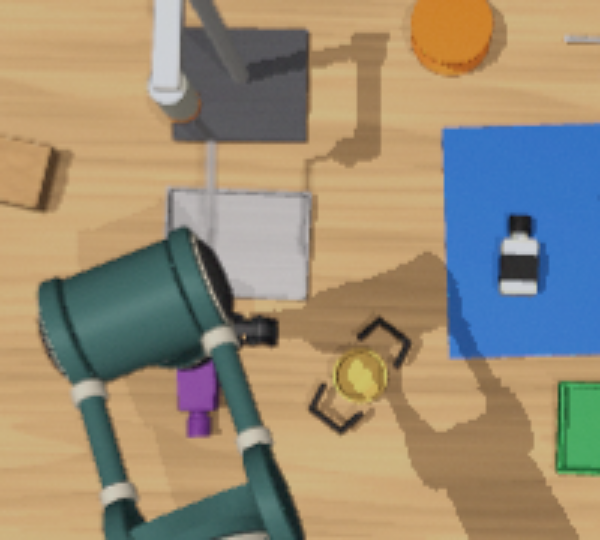

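The view shows the hook hanging clear of the gripper, with its prong near (212,200) in the crop. I wait one row, then slide in around the prong and close.

>>> apply_moves --pt "0 0.004 0 0 0 0 0" --pt "-0.0417 0.004 0 0 0 0 0" --pt "-0.083 0.004 0 0 0 0 0.1" --pt "-0.124 0.004 0 0 0 0 0.6" --pt "-0.124 0.004 0 0 0 0 0.8" --pt "-0.124 0.004 0 0 0 0 1" --pt "-0.124 0.004 0 0 0 0 1" --pt "-0.124 0.004 0 0 0 0 1" --squeeze 20

```text
time: 4.3
tool_pos: [0.5428, 0.2121, 0.2083]
tcp_rot: [0.001, -3.141, -0.0]
wrist_force: [0.2, -0.3, -0.8]
width: 0.188
```

>>> apply_moves --pt "0 0 0 0 0 0 1" --pt "0 0 0 0 0 0 1" --pt "0 0 0 0 0 0 1" --pt "0 0 0 0 0 0 1"

```text
time: 4.63
tool_pos: [0.5429, 0.212, 0.2085]
tcp_rot: [0.001, -3.141, -0.0]
wrist_force: [-0.8, 0.4, -0.6]
width: 0.091
```

```bash
python3 - <<'E'
from h import *
print(pose()[0],status.read_state()["width"]*85)
snap("scene","s3",(340,130,520,330),4)
E
```

```text
[0.5429 0.212  0.2085] 7.70305927630602
```

View pics/s3.png

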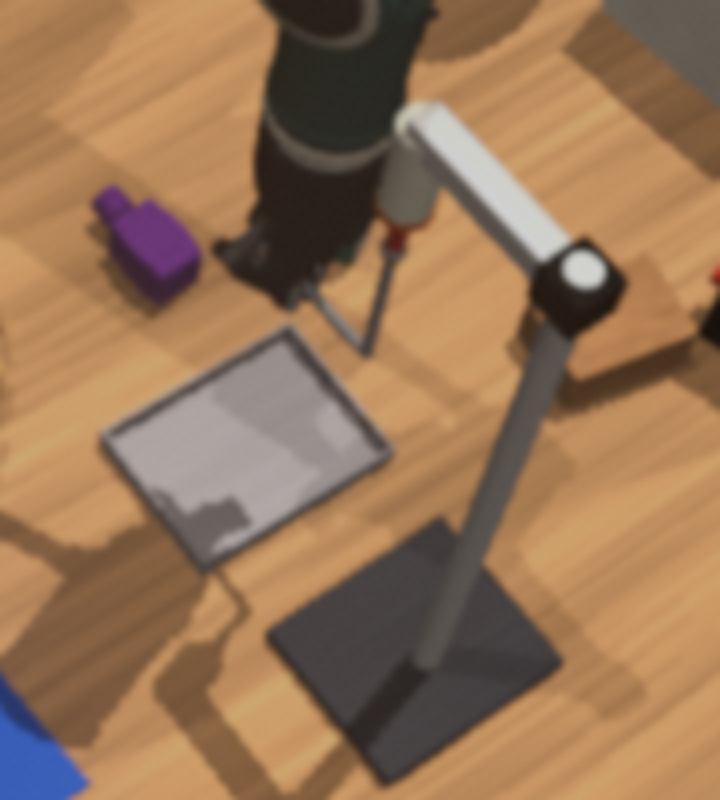

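The jaws stopped at 7.7 mm, about the 8 mm wire, so the prong is held. Next: hold, open slowly and back off.

>>> apply_moves --pt "0 0 0 0 0 0 1" --pt "0 0 0 0 0 0 1" --pt "0 0 0 0 0 0 0.88" --pt "0 0 0 0 0 0 0.84" --pt "0 0 0 0 0 0 0.78" --pt "0 0 0 0 0 0 0.7" --pt "0 0 0 0 0 0 0.5" --pt "0 0 0 0 0 0 0.2"

```text
time: 5.35
tool_pos: [0.544, 0.2119, 0.2084]
tcp_rot: [-0.0, 3.141, 0.0]
wrist_force: [-0.5, -0.4, -0.2]
width: 0.568
```

>>> apply_moves --pt "0 0 0 0 0 0 0" --pt "0 0 0 0 0 0 0" --pt "0 0 0 0 0 0 0" --pt "0.03 0 0 0 0 0 0" --pt "0.06 0 0 0 0 0 0" --pt "0.09 0 0 0 0 0 0" --pt "0.12 0 0 0 0 0 0" --pt "0.12 0 0 0 0 0 0"

```text
time: 6.02
tool_pos: [0.4187, 0.2113, 0.2073]
tcp_rot: [0.002, -3.137, 0.001]
wrist_force: [0.6, -0.8, -1.4]
width: 1.0
```

>>> apply_moves --pt "0 0 -0.04 0 0 0 0" --pt "0 0 -0.08 0 0 0 0" --pt "0 0 -0.09 0 0 0 0" --pt "0 0 -0.09 0 0 0 0" --pt "0 0 -0.09 0 0 0 0" --pt "0 0 -0.09 0 0 0 0" --pt "0 0 -0.09 0 0 0 0" --pt "0 0 -0.09 0 0 0 0"

```text
time: 6.68
tool_pos: [0.423, 0.2115, 0.2963]
tcp_rot: [0.0, -3.138, 0.002]
wrist_force: [-0.2, -0.6, 0.4]
width: 0.998
```

```bash
python3 - <<'E'
from h import *
bg=np.load("bg.npy")
print(pose()[0],status.read_state()["time"])
W=cam("wrist"); snap("wrist","w1"); print([proj(W,p) for p in((.522,.211,.225),(.52,.211,.225),(.55,.2115,.229),(.429,.37,.03))])
for i in range(7): print(round(float(np.nanmedian(prong(vision.read_camera("top"),bg,range(200,222)))),2),end=" ")
print(onz(cam("top"),(248,211),.229))
E
```

```text
[0.423  0.2115 0.2963] 6.6833
[array([324.5667, 384.8996]), array([324.5608, 382.6027]), array([325.3064, 419.8948]), array([464.945 , 199.6757])]
243.25 243.77 242.6 243.87 242.14 246.13 241.88 [0.5642 0.212  0.229 ]
```

View pics/w1.png

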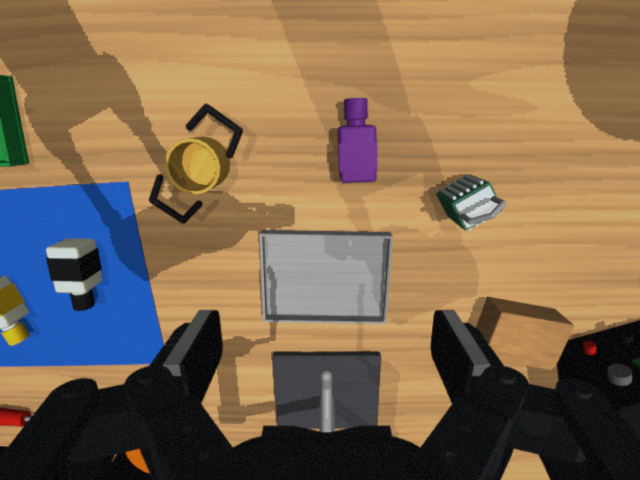

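The wrist view shows the hook tip at (326,374) with the prong straight below it and still. The module is at (470,203) with its bail. I move over the module.

>>> apply_moves --pt "0.006 0.04 0 0 0 0 0" --pt "0.012 0.08 0 0 0 0 0" --pt "0.02 0.12 0.03 0 0 0 0" --pt "0.023 0.158 0.06 0 0 0 0" --pt "0.023 0.158 0.096 0 0 0 0" --pt "0.023 0.158 0.096 0 0 0 0" --pt "0.023 0.158 0.096 0 0 0 0"

```text
time: 7.67
tool_pos: [0.3984, 0.3688, 0.1985]
tcp_rot: [0.003, -3.136, 0.008]
wrist_force: [-0.5, 0.2, -0.4]
width: 1.001
```

```bash
python3 - <<'E'
from h import *
print(pose()[0],status.read_state()["time"])
W=cam("wrist"); q=proj(W,(.429,.37,.06)); print(q,proj(W,(.429,.37,.099))); x,y=q.astype(int); 
im=snap("wrist","w2",(x-100,y-100,x+100,y+100),4)
w=np.load("bg.npy")
E
```

```text
[0.3984 0.3688 0.1985] 7.6667
[327.4498 261.4693] [327.3564 281.1009]
```

View pics/w2.png

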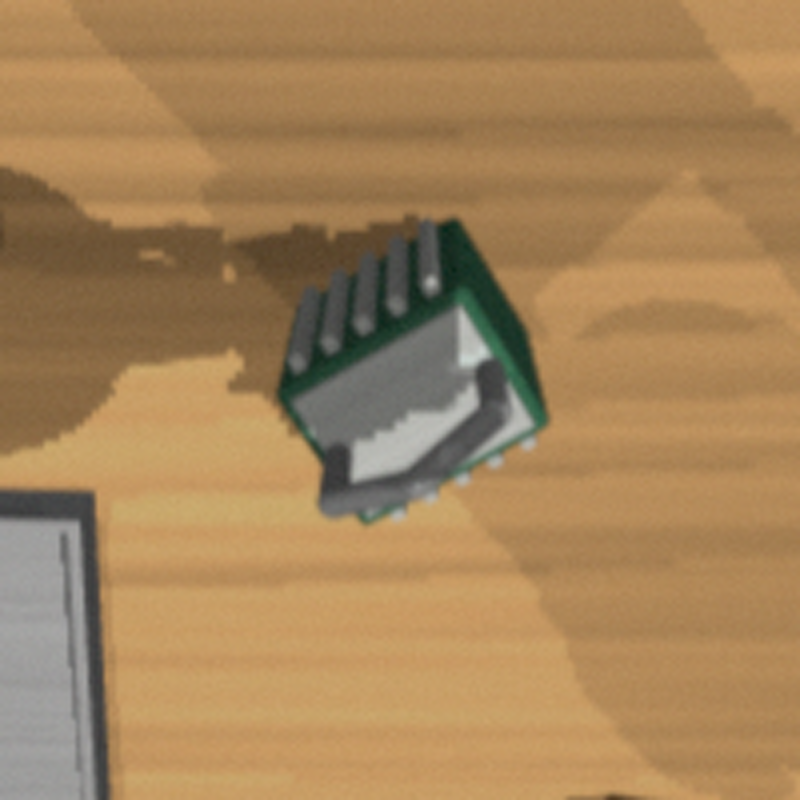

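The crop shows the module's top face with corners at crop (283,395), (458,295), (545,425) and (365,520). The bail runs along the long axis from (335,460) to (490,375).

```bash
python3 - <<'E'
from h import *
W=cam("wrist")
P=np.array([onz(W,(227+a/4,161+b/4),.06) for a,b in((283,395),(458,295),(545,425),(365,520))])
print(P,P.mean(0)); e=np.diff(P[:,:2],axis=0); print(np.linalg.norm(e,axis=1),np.degrees(np.arctan2(e[:,1],e[:,0])))
legs=[onz(W,(227+a/4,161+b/4),.075) for a,b in((335,460),(490,375))]; print(legs)
pk=onz(W,(227+440/4,161+460/4),.098); print("peak",pk)
E
```

```text
[[0.4308 0.3462 0.06  ]
 [0.4091 0.3822 0.06  ]
 [0.4375 0.4008 0.06  ]
 [0.4594 0.363  0.06  ]] [0.4342 0.373  0.06  ]
[0.0421 0.0339 0.0436] [121.1502  33.1412 -59.832 ]
[array([0.4389, 0.3575, 0.075 ]), array([0.4208, 0.3881, 0.075 ])]
peak [0.4288 0.3778 0.098 ]
```

```bash
python3 - <<'E'
from h import *
plan(((.4335,.3735,.15),down(120.5)),((.4335,.3735,.033),down(120.5)))
W=cam("wrist")
E
```

```text
move [-0.0336, 0.0043, 0.0512] [-0.0018, -0.0028, -0.5313] rows 4.3
move [0.0, 0.0, 0.117] [0.0, 0.0, 0.0] rows 2.8
```

>>> apply_moves --pt "-0.0336 0.0043 0.03 0 -0.003 -0.531 0" --pt "-0.0336 0.0043 0.04 0 -0.003 -0.531 0" --pt "-0.0336 0.0043 0.051 0 -0.003 -0.531 0" --pt "-0.0336 0.0043 0.051 0 -0.003 -0.531 0" --pt "-0.0336 0.0043 0.051 0 -0.003 -0.531 0" --pt "-0.0336 0.0043 0.051 0 -0.003 -0.531 0" --pt "-0.0336 0.0043 0.051 0 -0.003 -0.531 0"

```text
time: 8.3
tool_pos: [0.4362, 0.3743, 0.1541]
tcp_rot: [-0.819, 3.026, 0.002]
wrist_force: [-0.1, -0.2, -0.2]
width: 1.002
```

>>> apply_moves --pt "0 0 0.025 0 0 0 0" --pt "0 0 0.05 0 0 0 0" --pt "0 0 0.075 0 0 0 0" --pt "0 0 0.1 0 0 0 0" --pt "0 0 0.117 0 0 0 0" --pt "0 0 0.117 0 0 0 0" --pt "0 0 0.117 0 0 0 0"

```text
time: 8.88
tool_pos: [0.4349, 0.3739, 0.0346]
tcp_rot: [-0.822, 3.03, -0.0]
wrist_force: [0.1, 0.0, -0.2]
width: 1.001
```

```bash
python3 - <<'E'
from h import *
print(pose()[0],status.read_state()["wrist_force"]); print(proj(cam("wrist"),(.4335,.3735,.06)))
snap("wrist","w3")
E
```

```text
[0.4349 0.3739 0.0346] [ 0.0581  0.0334 -0.2321]
[325.7225 340.36  ]
```

View pics/w3.png

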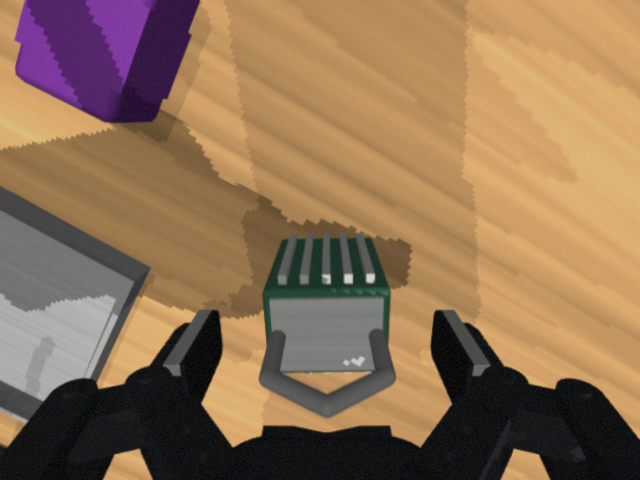

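The module is centred and square between the fingers, bail peak at (327,412). I close on it.

>>> apply_moves --pt "0 0 0 0 0 0 1" --pt "0 0 0 0 0 0 1" --pt "0 0 0 0 0 0 1" --pt "0 0 0 0 0 0 1" --pt "0 0 0 0 0 0 1" --pt "0 0 0 0 0 0 1" --pt "0 0 0 0 0 0 1" --squeeze 60

```text
time: 9.52
tool_pos: [0.436, 0.3751, 0.0361]
tcp_rot: [-0.823, 3.026, 0.002]
wrist_force: [-1.2, -1.3, 5.9]
width: 0.527
```

>>> apply_moves --pt "0 0 -0.02 0 0 0 1" --pt "0 0 -0.05 0 0 0 1" --pt "0 0 -0.08 0 0 0 1" --pt "0 0 -0.11 0 0 0 1" --pt "0 0 -0.14 0 0 0 1" --pt "0 0 -0.14 0 0 0 1" --pt "0 0 -0.14 0 0 0 1"

```text
time: 10.1
tool_pos: [0.4354, 0.3752, 0.1767]
tcp_rot: [-0.823, 3.024, 0.003]
wrist_force: [-1.4, -0.4, -1.9]
width: 0.524
```

```bash
python3 - <<'E'
from h import *
s=status.read_state();print(pose()[0],s["wrist_force"],s["width"]*85)
R=pose()[1]
for z in(.06,.064,.068):print(z,proj(cam("wrist"),pose()[0]+R@np.array([0,0,-z])))
snap("wrist","w4",(200,220,460,460),3)
E
```

```text
[0.4354 0.3752 0.1767] [-1.3917 -0.4204 -1.9278] 44.5557468314301
0.06 [324.5724 412.9543]
0.064 [324.5204 423.7551]
0.068 [324.4647 435.3474]
```

View pics/w4.png

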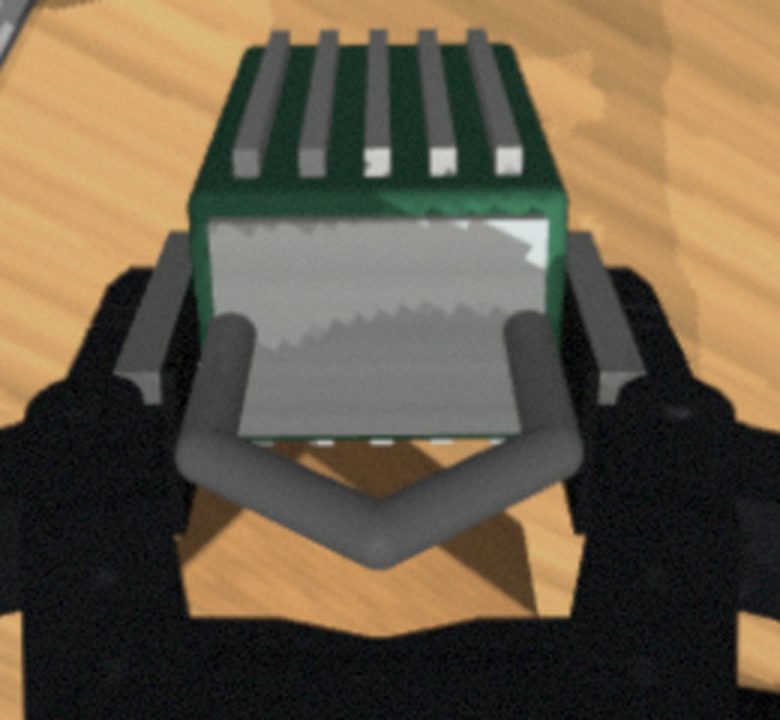

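```bash
python3 - <<'E'
from h import *
from scipy.optimize import least_squares
c=vision.get_calibration("wrist"); f=240/np.tan(np.radians(c["fov_y"]/2)); Tt=c["tool_from_camera"]
Ct=(f,c["cx"],c["cy"],c["k1"],Tt[:3,3],Tt[:3,:3])   # camera in tool frame
obs=[((.017,0,-.024),(326,288.5)),((-.017,0,-.024),(326,365.7)),((0,0,-.0600),(326,401.7))]
r=least_squares(lambda p:np.ravel([proj(Ct,np.array(X)+[p[0],p[1],p[2]])-u for X,u in obs]),[0,0,0]); print("module shift in tool",r.x,r.fun)
# hook tip from w1
im=cv2.imread("pics/w1.png")[:,:,::-1]; R=down(90); p=np.array([.423,.2115,.2963]); Rw=Rn.from_rotvec([0,-3.138,.002]).as_matrix()
W=(f,c["cx"],c["cy"],c["k1"],Rw@Tt[:3,3]+p,Rw@Tt[:3,:3])
print("tip top",onz(W,(326.5,376),.238)," top edge",onz(W,(326.5,371),.238)); 
for X in((.499,.212,.238),(.503,.212,.238),(.522,.212,.225),(.56,.212,.231)): print(X,proj(W,X))
g=im.astype(int).sum(2)
for v in(378,390,400,412,422): print(v,[int(x) for x in g[v,314:340]])
E
```

```text
module shift in tool [ 0.0062  0.0004 -0.0019] [-0.0377 -0.667   0.0403  2.5415  0.0005 -1.3126]
tip top [0.5043 0.2121 0.238 ]  top edge [0.5003 0.2121 0.238 ]
(0.499, 0.212, 0.238) [326.3542 369.2971]
(0.503, 0.212, 0.238) [326.3573 374.328 ]
(0.522, 0.212, 0.225) [326.3783 384.4905]
(0.56, 0.212, 0.231) [326.4011 432.2266]
378 [216, 213, 216, 217, 207, 211, 211, 269, 349, 408, 452, 474, 481, 485, 465, 441, 388, 302, 242, 204, 211, 207, 215, 212, 206, 212]
390 [198, 202, 204, 197, 203, 201, 205, 249, 335, 382, 430, 469, 503, 509, 496, 444, 403, 329, 222, 201, 207, 206, 201, 194, 208, 200]
400 [138, 139, 137, 130, 124, 163, 201, 256, 332, 383, 438, 484, 524, 528, 495, 443, 407, 341, 278, 252, 206, 198, 186, 195, 197, 199]
412 [206, 202, 208, 201, 209, 219, 234, 252, 328, 399, 426, 480, 517, 529, 496, 445, 399, 332, 280, 269, 231, 190, 181, 180, 182, 178]
422 [196, 204, 201, 201, 200, 212, 226, 253, 336, 392, 432, 461, 472, 477, 471, 451, 410, 345, 292, 271, 255, 208, 203, 213, 201, 193]
```

```bash
python3 - <<'E'
from h import *
plan(((.435,.212,.185),down(90)),((.5285,.2116,.185),down(90)))
E
```

```text
move [0.0814, -0.1402, -0.0107] [0.0003, 0.0035, 0.5312] rows 4.3
move [-0.0935, -0.0004, 0.0] [0.0, 0.0, 0.0] rows 2.2
```

>>> apply_moves --pt "0.01 -0.017 -0.011 0 0.0035 0.07 1" --pt "0.022 -0.04 -0.011 0 0.0035 0.16 1" --pt "0.037 -0.066 -0.011 0 0.0035 0.26 1" --pt "0.052 -0.092 -0.011 0 0.0035 0.36 1" --pt "0.067 -0.116 -0.011 0 0.0035 0.45 1" --pt "0.077 -0.133 -0.011 0 0.0035 0.51 1" --pt "0.0814 -0.1402 -0.0107 0 0.0035 0.531 1" --pt "0.0814 -0.1402 -0.0107 0 0.0035 0.531 1"

```text
time: 10.82
tool_pos: [0.4335, 0.21, 0.1825]
tcp_rot: [-0.003, -3.137, 0.003]
wrist_force: [0.1, 0.1, -1.8]
width: 0.527
```

>>> apply_moves --pt "0 0 0 0 0 0 1" --pt "0 0 0 0 0 0 1" --pt "0 0 0 0 0 0 1" --pt "0 0 0 0 0 0 1"

```text
time: 11.15
tool_pos: [0.4351, 0.213, 0.1847]
tcp_rot: [0.003, -3.141, -0.0]
wrist_force: [-0.0, -0.1, -2.2]
width: 0.521
```

```bash
python3 - <<'E'
from h import *
s=status.read_state();print(pose()[0],s["wrist_force"],s["width"]*85)
plan(((.485,.2116,.185),down(90)),((.5285,.2116,.185),down(90)))
W=cam("wrist");print([proj(W,p) for p in((.504,.2121,.238),(.523,.2121,.225))])
im=snap("wrist","w5",(200,220,460,460),3)
E
```

```text
[0.4351 0.213  0.1847] [-0.0083 -0.1447 -2.1673] 44.25164673845274
move [-0.0499, -0.0015, -0.0003] [0.0, -0.0007, 0.0019] rows 1.2
move [-0.0435, 0.0, 0.0] [0.0, 0.0, 0.0] rows 1.0
[array([321.3463, 543.7937]), array([321.8617, 540.1693])]
```

View pics/w5.png

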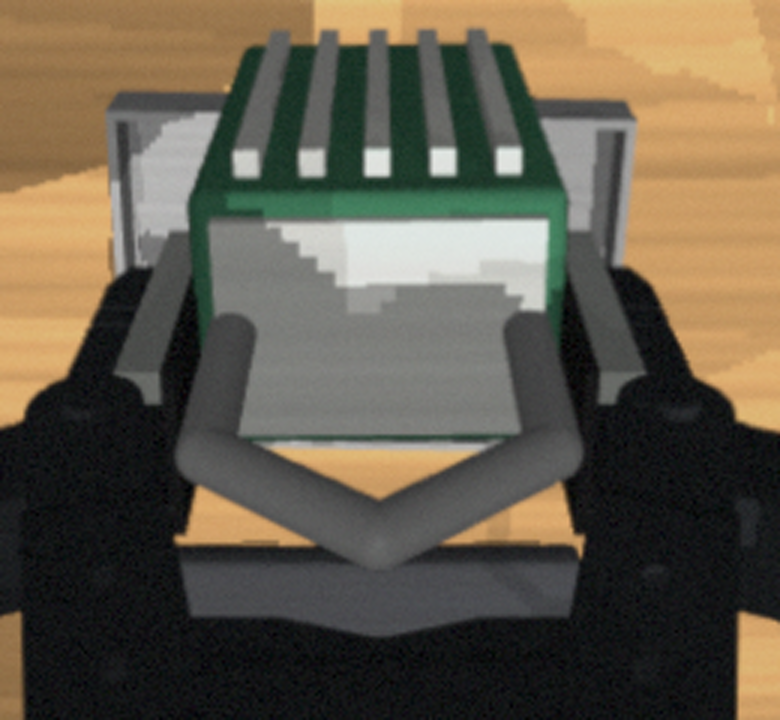

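Module is held square with the bail peak at crop (378,545). I slide it over the tip slowly.

>>> apply_moves --pt "-0.015 -0.0015 0 0 0 0.002 1" --pt "-0.035 -0.0015 0 0 0 0.002 1" --pt "-0.05 -0.0015 0 0 0 0.002 1" --pt "-0.065 -0.0015 0 0 0 0.002 1" --pt "-0.08 -0.0015 0 0 0 0.002 1" --pt "-0.0934 -0.0015 0 0 0 0.002 1" --pt "-0.0934 -0.0015 0 0 0 0.002 1" --pt "-0.0934 -0.0015 0 0 0 0.002 1"

```text
time: 11.87
tool_pos: [0.5287, 0.211, 0.1846]
tcp_rot: [-0.002, -3.14, 0.0]
wrist_force: [-0.5, 0.3, -2.1]
width: 0.525
```

```bash
python3 - <<'E'
from h import *
s=status.read_state();print(pose()[0],s["wrist_force"],s["torque"])
im=vision.read_camera("wrist")
a=cv2.resize(im[220:460,200:460],None,fx=1.7,fy=1.7); b=vision.read_camera("scene")[150:290,370:470]
b=cv2.resize(b,(int(408*100/140),408),interpolation=cv2.INTER_CUBIC); cv2.imwrite("pics/ins.png",np.hstack([a,b])[:,:,::-1])
E
```

```text
[0.5287 0.211  0.1846] [-0.5167  0.2986 -2.0569] [-0.0095  0.051   0.01  ]
```

View pics/ins.png

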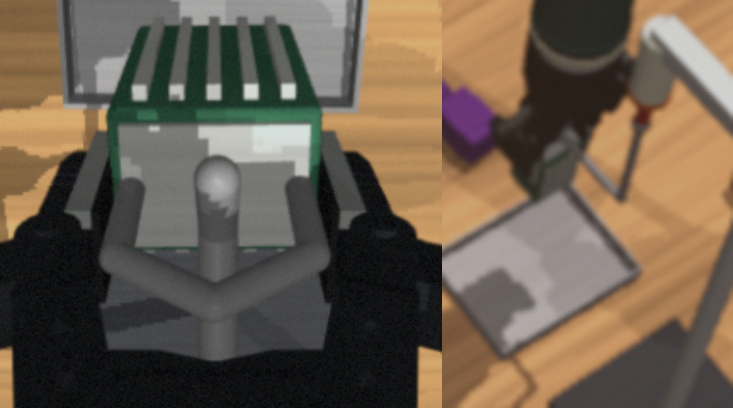

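The tip (217,178) passes through the bail with the peak centred above the prong. I lower it to contact.

>>> apply_moves --pt "0 0.001 0.004 0 0 0 1" --pt "0 0.001 0.008 0 0 0 1" --pt "0 0.001 0.012 0 0 0 1" --pt "0 0.001 0.015 0 0 0 1" --pt "0 0.001 0.017 0 0 0 1" --pt "0 0.001 0.018 0 0 0 1" --pt "0 0.001 0.019 0 0 0 1" --pt "0 0.001 0.019 0 0 0 1"

```text
time: 12.63
tool_pos: [0.529, 0.2117, 0.1664]
tcp_rot: [0.003, 3.141, 0.0]
wrist_force: [1.2, -0.6, 2.7]
width: 0.525
```

>>> apply_moves --pt "0 0 0.001 0 0 0 1" --pt "0 0 0.002 0 0 0 1" --pt "0 0 0.002 0 0 0 1" --pt "0 0 0.002 0 0 0 1"

```text
time: 12.97
tool_pos: [0.529, 0.2116, 0.1643]
tcp_rot: [0.003, 3.141, 0.0]
wrist_force: [1.9, -0.9, 3.3]
width: 0.527
```

>>> apply_moves --pt "0 0 0.001 0 0 0 1" --pt "0 0 0.002 0 0 0 1" --pt "0 0 0.003 0 0 0 1" --pt "0 0 0.004 0 0 0 1" --pt "0 0 0.005 0 0 0 1" --pt "0 0 0.006 0 0 0 1" --pt "0 0 0.007 0 0 0 1" --pt "0 0 0.007 0 0 0 1"

```text
time: 13.63
tool_pos: [0.5296, 0.2118, 0.1578]
tcp_rot: [0.003, 3.139, 0.001]
wrist_force: [3.9, -0.5, 7.0]
width: 0.525
```

>>> apply_moves --pt "0 0 0.001 0 0 0 1" --pt "0 0 0.002 0 0 0 1" --pt "0 0 0.003 0 0 0 1" --pt "0 0 0.004 0 0 0 1" --pt "0 0 0.004 0 0 0 1" --pt "0 0 0.004 0 0 0 1" --pt "0 0 0.004 0 0 0 1"

```text
time: 14.22
tool_pos: [0.5303, 0.212, 0.1546]
tcp_rot: [0.003, 3.138, 0.002]
wrist_force: [3.4, -0.5, 9.0]
width: 0.527
```

>>> apply_moves --pt "0 0 0.001 0 0 0 1" --pt "0 0 0.0015 0 0 0 1" --pt "0 0 0.0015 0 0 0 1" --pt "0 0 0.0015 0 0 0 1" --pt "0 0 0.0015 0 0 0 1" --pt "0 0 0.0015 0 0 0 1"

```text
time: 14.72
tool_pos: [0.5305, 0.2121, 0.1534]
tcp_rot: [0.003, 3.138, 0.002]
wrist_force: [3.5, 0.3, 8.8]
width: 0.529
```

>>> apply_moves --pt "0 0 -0.001 0 0 0 1" --pt "0 0 -0.003 0 0 0 1" --pt "0 0 -0.005 0 0 0 1" --pt "0 0 -0.007 0 0 0 1" --pt "0 0 -0.009 0 0 0 1" --pt "0 0 -0.011 0 0 0 1" --pt "0 0 -0.012 0 0 0 1" --pt "0 0 -0.012 0 0 0 1"

```text
time: 15.38
tool_pos: [0.5288, 0.2116, 0.1636]
tcp_rot: [0.003, 3.141, 0.0]
wrist_force: [2.3, 0.5, 4.1]
width: 0.523
```

>>> apply_moves --pt "0 0 0 0 0 0 1" --pt "0 0 -0.001 0 0 0 1" --pt "0 0 -0.002 0 0 0 1" --pt "0 0 -0.002 0 0 0 1" --pt "0 0 -0.002 0 0 0 1"

```text
time: 15.8
tool_pos: [0.5283, 0.2115, 0.1651]
tcp_rot: [-0.003, -3.141, 0.0]
wrist_force: [2.5, 1.0, 3.2]
width: 0.529
```

>>> apply_moves --pt "0 0 -0.001 0 0 0 1" --pt "0 0 -0.002 0 0 0 1" --pt "0 0 -0.003 0 0 0 1" --pt "0 0 -0.004 0 0 0 1" --pt "0 0 -0.0045 0 0 0 1" --pt "0 0 -0.0045 0 0 0 1" --pt "0 0 -0.0045 0 0 0 1" --pt "0 0 -0.0045 0 0 0 1"

```text
time: 16.47
tool_pos: [0.5281, 0.2115, 0.1695]
tcp_rot: [-0.003, -3.14, 0.001]
wrist_force: [2.1, -0.4, 1.6]
width: 0.524
```

```bash
python3 - <<'E'
from h import *
F=[]
for i in range(4): s=status.read_state(); F.append(s["wrist_force"]); vision.read_camera("wrist")
print(pose()[0],np.array(F))
E
```

```text
[0.5282 0.2115 0.1696] [[ 2.0995 -0.3589  1.6247]
 [ 1.498   0.37    0.8528]
 [ 0.898  -0.7306  1.2232]
 [ 1.1424 -0.0641 -0.4028]]
```

>>> apply_moves --pt "-0.001 0.0005 0 0 0 0 1" --pt "-0.002 0.0005 0 0 0 0 1" --pt "-0.002 0.0005 0 0 0 0 1" --pt "-0.002 0.0005 0 0 0 0 0.44" --pt "-0.002 0.0005 0 0 0 0 0.42" --pt "-0.002 0.0005 0 0 0 0 0.4" --pt "-0.002 0.0005 0 0 0 0 0.38" --pt "-0.002 0.0005 0 0 0 0 0.34"

```text
time: 17.33
tool_pos: [0.5304, 0.212, 0.1698]
tcp_rot: [-0.003, -3.141, 0.0]
wrist_force: [0.3, -0.2, 0.2]
width: 0.658
```

>>> apply_moves --pt "0 0 0 0 0 0 0.25" --pt "0 0 0 0 0 0 0.1" --pt "0 0 0 0 0 0 0" --pt "0 0 0 0 0 0 0" --pt "0 0 0 0 0 0 0" --pt "0 0 0 0 0 0 0"

```text
time: 17.83
tool_pos: [0.5305, 0.2121, 0.1698]
tcp_rot: [-0.003, -3.141, 0.0]
wrist_force: [0.5, -0.2, 0.1]
width: 0.999
```

```bash
python3 - <<'E'
from h import *
F=[]
prev=None
for i in range(8):
    F.append(status.read_state()["wrist_force"]); im=vision.read_camera("wrist").astype(int)
    if prev is not None: print(np.abs(im-prev)[240:440,240:420].mean().round(2),end=" ")
    prev=im
print(pose()[0],np.array(F).mean(0))
cv2.imwrite("pics/w6.png",im[200:480,150:500].astype(np.uint8)[:,:,::-1])
E
```

```text
4.08 4.42 4.29 3.98 3.39 2.67 2.59 [0.5305 0.212  0.1698] [0.0951 0.1168 0.0186]
```

View pics/w6.png

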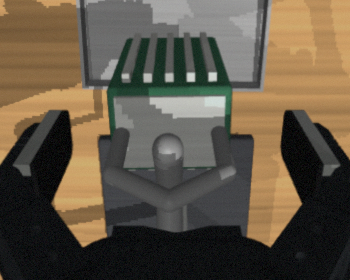

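The module hangs centred on the hook at about (168,185), and the fingers are clear on both sides. I lift slightly and back out.

>>> apply_moves --pt "0 0 -0.01 0 0 0 0" --pt "0 0 -0.025 0 0 0 0" --pt "0 0 -0.035 0 0 0 0" --pt "0.03 0 -0.035 0 0 0 0" --pt "0.06 0 -0.035 0 0 0 0" --pt "0.1 0 -0.045 0 0 0 0" --pt "0.13 0 -0.08 0 0 0 0" --pt "0.13 0 -0.12 0 0 0 0"

```text
time: 18.9
tool_pos: [0.3934, 0.2106, 0.2847]
tcp_rot: [-0.001, -3.13, 0.006]
wrist_force: [1.5, 1.1, -0.5]
width: 1.001
```

```bash
python3 - <<'E'
from h import *
print(pose()[0])
T=cam("top"); fr=[vision.read_camera("top") for _ in range(10)]
u=[]
for im in fr:
    h=cv2.cvtColor(im,cv2.COLOR_RGB2HSV)[195:250,226:280]; m=cv2.inRange(h,(65,60,20),(95,255,140)); 
    M=cv2.moments(m,True); u.append((int(M["m00"]),round(M["m10"]/max(M["m00"],1)+226,2),round(M["m01"]/max(M["m00"],1)+195,2)))
print(u, proj(T,(.523,.212,.18)))
E
```

```text
[0.3934 0.2106 0.2847]
[(193, 235.12, 239.64), (190, 234.96, 238.98), (194, 234.78, 238.9), (201, 234.3, 239.15), (203, 234.23, 239.24), (206, 234.25, 239.28), (209, 234.39, 239.23), (215, 234.41, 239.24), (211, 233.96, 239.4), (212, 233.92, 239.41)] [249.9888 227.3655]
```

```bash
cat >> h.py <<'E'
def lean(psi,beta):
    """tool in the vertical plane at azimuth psi, its back leaning beta toward +psi (deg)"""
    p,b=np.radians([psi,beta]); d=np.array([np.cos(p),np.sin(p),0]); u=np.array([0,0,1.])
    z=-(np.cos(b)*u+np.sin(b)*d); y=np.array([-d[1],d[0],0]); return np.c_[np.cross(y,z),y,z]
def bottles():
    """lying bottles in the top picture: colour -> (mid, yaw deg)"""
    T=cam("top"); im=vision.read_camera("top"); h=cv2.cvtColor(im,cv2.COLOR_RGB2HSV)[185:272,325:455]; out={}
    M={"red":cv2.inRange(h,(0,130,90),(8,255,255))|cv2.inRange(h,(172,130,90),(180,255,255)),"yel":cv2.inRange(h,(20,120,100),(35,255,255)),"blk":cv2.inRange(h,(0,0,0),(180,255,60))}
    for k,m in M.items():
        n,_,st,ce=cv2.connectedComponentsWithStats(m); b=sorted([(st[i,4],tuple(ce[i]+[325,185])) for i in range(1,n) if st[i,4]>15],reverse=True)[:2]
        if len(b)==2:
            L,C=onz(T,b[0][1],.038)[:2],onz(T,b[1][1],.028)[:2]; d=(C-L)/np.linalg.norm(C-L)
            out[k]=(L+.014*d,round(float(np.degrees(np.arctan2(d[1],d[0]))),1),round(float(np.linalg.norm(C-L))*1000),b[0][0],b[1][0])
        else: out[k]=b
    return out
def grasp(mid,psi,beta,off=-.005,gz=.027):
    R=lean(psi,beta); p=np.radians(psi); g=np.array([mid[0]+off*np.cos(p),mid[1]+off*np.sin(p),gz]); return g+R[:,2]*.0187,R
E
python3 - <<'E'
from h import *
B=bottles(); print(B)
m,psi=B["blk"][:2]; g,R=grasp(m,psi,48); print(g)
plan(((.50,-.08,.28),lean(psi,20)),(g-R[:,2]*.07,R),(g,R))
print(status.read_state()["q"],status.read_state()["tool_pos"])
E
```

```text
{'red': (array([ 0.5339, -0.35  ]), 20.1, 49, np.int32(122), np.int32(41)), 'yel': (array([ 0.5789, -0.2209]), 15.6, 49, np.int32(116), np.int32(42)), 'blk': (array([ 0.5248, -0.1031]), -2.2, 49, np.int32(95), np.int32(37))}
[ 0.5059 -0.1024  0.0145]
move [-0.1003, -0.2917, 0.0068] [-0.0076, 0.3462, 0.0356] rows 7.4
move [-0.13, -0.0222, 0.1854] [-0.0, 0.4887, 0.0] rows 5.5
move [0.0, -0.0, 0.07] [0.0, 0.0, 0.0] rows 1.7
[ 0.4319 -0.1967  1.9776  0.0001  1.3638 -1.1368] [0.4003 0.212  0.2868]
```

>>> apply_moves --pt "-0.012 -0.037 0 -0.001 0.04 0.004 0" --pt "-0.025 -0.075 0 -0.002 0.09 0.009 0" --pt "-0.038 -0.112 0 -0.003 0.13 0.013 0" --pt "-0.052 -0.15 0 -0.004 0.18 0.018 0" --pt "-0.066 -0.19 0.007 -0.005 0.22 0.022 0" --pt "-0.08 -0.23 0.007 -0.006 0.27 0.028 0" --pt "-0.1 -0.292 0.007 -0.008 0.346 0.036 0" --pt "-0.1 -0.292 0.007 -0.008 0.346 0.036 0"

```text
time: 20.12
tool_pos: [0.5014, -0.0839, 0.2777]
tcp_rot: [-0.057, -2.787, -0.012]
wrist_force: [0.2, 0.5, -0.8]
width: 1.003
```

>>> apply_moves --pt "-0.02 -0.004 0.02 0 0.08 0 0" --pt "-0.04 -0.007 0.05 0 0.16 0 0" --pt "-0.06 -0.011 0.08 0 0.25 0 0" --pt "-0.085 -0.015 0.115 0 0.34 0 0" --pt "-0.11 -0.019 0.15 0 0.42 0 0" --pt "-0.13 -0.022 0.185 0 0.489 0 0" --pt "-0.13 -0.022 0.185 0 0.489 0 0" --pt "-0.13 -0.022 0.185 0 0.489 0 0"

```text
time: 20.78
tool_pos: [0.5529, -0.1029, 0.052]
tcp_rot: [-0.042, -2.285, -0.026]
wrist_force: [0.5, 0.2, 0.6]
width: 0.998
```

```bash
python3 - <<'E'
from h import *
s=status.read_state(); print(s["q"],s["tool_pos"])
m,psi=np.array([.5248,-.1031]),-2.2; g,R=grasp(m,psi,48); plan((g,R))
W=cam("wrist"); im=vision.read_camera("wrist"); 
print([proj(W,np.r_[m+d*np.array([np.cos(np.radians(psi)),np.sin(np.radians(psi))]),z]) for d,z in((-.014,.042),(.033,.03))])
h=cv2.cvtColor(im,cv2.COLOR_RGB2HSV); mk=cv2.inRange(h,(0,0,0),(180,255,70)); mk[300:]=0
n,_,st,ce=cv2.connectedComponentsWithStats(mk); print([(st[i].tolist(),ce[i]) for i in range(1,n) if st[i,4]>300])
cv2.imwrite("pics/w7.png",im[:,:,::-1])
E
```

```text
[-0.1694  0.7916  1.403  -0.098   1.7987 -1.6822] [ 0.5529 -0.1029  0.052 ]
move [0.0024, -0.0014, 0.0601] [0.0034, -0.019, 0.0031] rows 1.4
[array([321.7957, 242.0402]), array([321.4618, 337.9962])]
[([529, 41, 74, 46, 845], array([571.6911,  57.7953])), ([494, 98, 89, 62, 1498], array([532.5834, 135.1275])), ([284, 216, 80, 53, 3681], array([322.8536, 241.3945]))]
```

>>> apply_moves --pt "0.001 -0.001 0.02 0 -0.02 0.003 0" --pt "0.002 -0.001 0.04 0 -0.02 0.003 0" --pt "0.002 -0.001 0.06 0 -0.02 0.003 0" --pt "0.002 -0.001 0.06 0 -0.02 0.003 0"

```text
time: 21.17
tool_pos: [0.5129, -0.1032, 0.0302]
tcp_rot: [-0.049, -2.334, -0.018]
wrist_force: [-0.4, -0.7, -0.2]
width: 0.999
```

>>> apply_moves --pt "0 0 0 0 0 0 0.4" --pt "0 0 0 0 0 0 0.6" --pt "0 0 0 0 0 0 1" --pt "0 0 0 0 0 0 1" --pt "0 0 0 0 0 0 1" --pt "0 0 0 0 0 0 1" --pt "0 0 0 0 0 0 1" --squeeze 40

```text
time: 21.75
tool_pos: [0.515, -0.1033, 0.0267]
tcp_rot: [-0.048, -2.328, -0.019]
wrist_force: [3.1, -0.4, 8.3]
width: 0.458
```

```bash
cat >> h.py <<'E'
def place(mid,psi,to,psi2,turn=88):
    """bottle held now, lying at mid/psi: plan lift, turn up, lower at 'to' with azimuth psi2"""
    p,R=pose(); Rb=lambda a,t:Rn.from_euler("z",a,degrees=True).as_matrix()@Rn.from_euler("y",-t,degrees=True).as_matrix()
    A=Rb(psi,0); rel=A.T@(p-np.r_[mid,.022]); Q=A.T@R
    X=lambda z,a,t:(np.r_[to,z]+Rb(a,t)@rel,Rb(a,t)@Q)
    plan((p+[0,0,.04],R),X(.1,psi+(psi2-psi)/2,turn/2),X(.1,psi2,turn),X(.05,psi2,turn),X(.046,psi2,turn)); print("tcp end",X(.046,psi2,turn)[0],s if (s:=status.read_state()["width"]*85) else 0)
E
python3 - <<'E'
from h import *
place([.5248,-.1031],-2.2,[.5248,-.1031],-8)
E
```

```text
move [0.029, -0.0001, -0.0275] [0.0, 0.0, 0.0] rows 1.0
move [0.0221, 0.0005, -0.0202] [-0.0233, -0.7678, 0.0468] rows 6.2
move [-0.0055, 0.0003, 0.006] [0.0155, -0.7678, 0.0485] rows 6.2
move [0.0331, -0.0001, 0.0375] [0.0, 0.0, 0.0] rows 1.2
move [0.0026, -0.0, 0.003] [0.0, 0.0, 0.0] rows 0.1
tcp end [ 0.5197 -0.1029  0.0364] 38.89613316894447
```

>>> apply_moves --pt "0.0145 0 -0.0137 0 0 0 1" --pt "0.029 0 -0.0275 0 0 0 1" --pt "0.029 0 -0.0275 0 0 0 1" --pt "0.029 0 -0.0275 0 0 0 1"

```text
time: 22.08
tool_pos: [0.5146, -0.1032, 0.0646]
tcp_rot: [-0.048, -2.33, -0.019]
wrist_force: [0.8, -1.1, -1.9]
width: 0.464
```

>>> apply_moves --pt "0.004 0 -0.003 -0.003 -0.1 0.006 1" --pt "0.007 0 -0.006 -0.007 -0.22 0.014 1" --pt "0.011 0 -0.01 -0.01 -0.34 0.021 1" --pt "0.014 0 -0.013 -0.014 -0.46 0.028 1" --pt "0.018 0 -0.016 -0.018 -0.58 0.035 1" --pt "0.022 0.0005 -0.02 -0.021 -0.7 0.042 1" --pt "0.022 0.0005 -0.02 -0.023 -0.768 0.047 1" --pt "0.022 0.0005 -0.02 -0.023 -0.768 0.047 1"

```text
time: 22.75
tool_pos: [0.5088, -0.1018, 0.093]
tcp_rot: [-0.143, -3.09, -0.005]
wrist_force: [-0.5, 0.4, -2.3]
width: 0.455
```

>>> apply_moves --pt "-0.001 0 0.001 0.002 -0.1 0.007 1" --pt "-0.002 0 0.002 0.004 -0.22 0.014 1" --pt "-0.003 0 0.003 0.007 -0.34 0.022 1" --pt "-0.004 0 0.004 0.009 -0.46 0.029 1" --pt "-0.005 0 0.005 0.012 -0.58 0.037 1" --pt "-0.0055 0 0.006 0.014 -0.7 0.044 1" --pt "-0.0055 0 0.006 0.0155 -0.768 0.0485 1" --pt "-0.0055 0 0.006 0.0155 -0.768 0.0485 1"

```text
time: 23.42
tool_pos: [0.518, -0.0968, 0.0901]
tcp_rot: [0.171, 2.439, -0.055]
wrist_force: [1.6, 1.0, -0.7]
width: 0.463
```

```bash
python3 - <<'E'
from h import *
s=status.read_state(); print(s["q"],s["wrist_force"],s["width"]); p,R=pose(); print(p, "back",-R[:,2])
im=vision.read_camera("wrist"); cv2.imwrite("pics/w8.png",im[:,:,::-1]); cv2.imwrite("pics/s8.png",vision.read_camera("scene")[:,:,::-1])
E
```

```text
[-0.3051 -0.1971  2.5428  0.8081  0.1532 -2.4986] [ 1.6325  1.0413 -0.7022] 0.4634882940527451
[ 0.518  -0.0968  0.0901] back [-0.6363  0.0847  0.7668]
```

```bash
python3 - <<'E'
from h import *
p,R=pose(); E=p*[1,1,0]+[.05,0,0]; plan((E+[0,0,.075],R),(E+[0,0,.042],R),(E+[0,0,.036],R)); E2=E+[0,0,.036]
E
python3 - <<'E'
import cv2
i=cv2.imread("pics/w8.png")
E
```

```text
move [-0.0292, 0.0068, 0.0423] [0.0, 0.0, 0.0] rows 1.2
move [0.0211, -0.0002, 0.0254] [0.0, 0.0, 0.0] rows 0.8
move [0.0038, -0.0, 0.0046] [0.0, 0.0, 0.0] rows 0.1
```

>>> apply_moves --pt "-0.015 0.003 0.021 0 0 0 1" --pt "-0.029 0.007 0.042 0 0 0 1" --pt "-0.029 0.007 0.042 0 0 0 1" --pt "-0.022 0.007 0.05 0 0 0 1" --pt "-0.015 0.007 0.059 0 0 0 1" --pt "-0.008 0.007 0.067 0 0 0 1" --pt "-0.008 0.007 0.067 0 0 0 1" --pt "-0.008 0.007 0.067 0 0 0 1"

```text
time: 24.18
tool_pos: [0.569, -0.0897, 0.0594]
tcp_rot: [0.18, 2.463, -0.075]
wrist_force: [-0.1, 0.2, -0.5]
width: 0.454
```

>>> apply_moves --pt "0.0013 0 0.0015 0 0 0 1" --pt "0.0025 0 0.003 0 0 0 1" --pt "0.0025 0 0.003 0 0 0 1" --pt "0.0025 0 0.003 0 0 0 1"

```text
time: 24.52
tool_pos: [0.5702, -0.0898, 0.0587]
tcp_rot: [0.182, 2.462, -0.078]
wrist_force: [-0.5, -0.3, -2.0]
width: 0.459
```

```bash
python3 - <<'E'
from h import *
s=status.read_state(); p,R=pose(); print(s["q"],s["wrist_force"],p,"back",-R[:,2]); W=cam("scene"); 
snap("scene","s9",(230,220,390,380),4)
E
```

```text
[-0.2209 -0.0097  2.4502  0.9201  0.0448 -2.5514] [-0.5051 -0.2955 -2.028 ] [ 0.5702 -0.0898  0.0587] back [-0.6163  0.1018  0.7809]
```

```bash
python3 - <<'E'
from h import *
p,R=pose(); Q=lean(-8.6,-32); plan(((.585,-.09,.06),Q),((.605,-.0915,.045),Q))
E
```

```text
move [-0.0123, 0.002, 0.0081] [-0.0089, 0.1161, 0.0051] rows 0.9
move [-0.009, 0.0015, 0.0233] [0.0, 0.0, 0.0] rows 0.6
```

>>> apply_moves --pt "-0.006 0.001 0.004 -0.004 0.06 0.003 1" --pt "-0.0123 0.002 0.008 -0.009 0.116 0.005 1" --pt "-0.0123 0.002 0.008 -0.009 0.116 0.005 1" --pt "-0.0123 0.002 0.008 -0.009 0.116 0.005 1"

```text
time: 24.9
tool_pos: [0.5845, -0.0887, 0.0598]
tcp_rot: [0.191, 2.573, -0.052]
wrist_force: [0.5, 1.1, -2.0]
width: 0.461
```

>>> apply_moves --pt "-0.004 0.0007 0.012 0 0 0 1" --pt "-0.009 0.0015 0.023 0 0 0 1" --pt "-0.009 0.0015 0.023 0 0 0 1" --pt "-0.009 0.0015 0.023 0 0 0 1"

```text
time: 25.23
tool_pos: [0.6044, -0.0896, 0.0447]
tcp_rot: [0.191, 2.572, -0.05]
wrist_force: [0.7, -0.3, -1.3]
width: 0.463
```

```bash
python3 - <<'E'
from h import *
s=status.read_state(); p,R=pose(); print(s["q"],s["wrist_force"],p,"back",-R[:,2])
plan((p-[0,0,.004],R),(p-[0,0,.008],R))
E
```

```text
[-0.2084  0.0941  2.3173  0.2116  0.172  -1.8295] [ 0.6673 -0.2877 -1.3091] [ 0.6044 -0.0896  0.0447] back [-0.5284  0.075   0.8457]
move [0.0021, -0.0, 0.0034] [0.0, 0.0, 0.0] rows 0.1
move [0.0021, -0.0, 0.0034] [0.0, 0.0, 0.0] rows 0.1
```

>>> apply_moves --pt "0.001 0 0.0017 0 0 0 1" --pt "0.002 0 0.0034 0 0 0 1" --pt "0.002 0 0.0034 0 0 0 1" --pt "0.002 0 0.0034 0 0 0 1"

```text
time: 25.57
tool_pos: [0.6041, -0.0896, 0.0409]
tcp_rot: [0.191, 2.572, -0.05]
wrist_force: [-0.4, -1.0, -2.1]
width: 0.459
```

>>> apply_moves --pt "0.001 0 0.0017 0 0 0 1" --pt "0.001 0 0.0017 0 0 0 1" --pt "0.001 0 0.0017 0 0 0 1"

```text
time: 25.82
tool_pos: [0.605, -0.0898, 0.0395]
tcp_rot: [0.19, 2.571, -0.05]
wrist_force: [0.3, 0.6, -0.6]
width: 0.456
```

>>> apply_moves --pt "0.001 0 0.0017 0 0 0 1" --pt "0.001 0 0.0017 0 0 0 1" --pt "0.001 0 0.0017 0 0 0 1"

```text
time: 26.07
tool_pos: [0.607, -0.0902, 0.0392]
tcp_rot: [0.19, 2.567, -0.051]
wrist_force: [0.3, 0.7, 5.0]
width: 0.463
```

>>> apply_moves --pt "0 0 0 0 0 0 0.5" --pt "0 0 0 0 0 0 0.47" --pt "0 0 0 0 0 0 0.42" --pt "0 0 0 0 0 0 0.3" --pt "0 0 0 0 0 0 0.1" --pt "0 0 0 0 0 0 0" --pt "0 0 0 0 0 0 0" --pt "0 0 0 0 0 0 0"

```text
time: 26.73
tool_pos: [0.6048, -0.0897, 0.037]
tcp_rot: [0.19, 2.572, -0.05]
wrist_force: [0.6, 0.2, 0.2]
width: 1.001
```

>>> apply_moves --pt "0 0 -0.02 0 0 0 0" --pt "0 0 -0.05 0 0 0 0" --pt "0 0 -0.08 0 0 0 0" --pt "0.02 0 -0.12 0 0.1 0 0" --pt "0.04 0 -0.16 0 0.22 0 0" --pt "0.06 0 -0.2 0 0.34 0 0" --pt "0.06 0 -0.2 0 0.46 0 0" --pt "0.06 0 -0.2 0 0.56 0 0"

```text
time: 27.4
tool_pos: [0.4481, -0.0671, 0.1791]
tcp_rot: [0.23, 3.127, 0.004]
wrist_force: [1.1, 0.3, 0.2]
width: 1.002
```

```bash
python3 - <<'E'
from h import *
s=status.read_state(); p,R=pose(); print(s["q"],p,"back",-R[:,2])
T,S=cam("top"),cam("scene"); print("cap pred top",proj(T,(.61,-.09,.09)),"scene",proj(S,(.61,-.09,.09)))
a=vision.read_camera("scene"); b=vision.read_camera("top")
cv2.imwrite("pics/s10.png",a[:,:,::-1]); cv2.imwrite("pics/t10.png",b[:,:,::-1])
h=cv2.cvtColor(b,cv2.COLOR_RGB2HSV)[185:272,325:455]; m=cv2.inRange(h,(0,0,0),(180,255,60)); n,_,st,ce=cv2.connectedComponentsWithStats(m)
print([(st[i].tolist(),ce[i]+[325,185]) for i in range(1,n) if st[i,4]>10])
h=cv2.cvtColor(a,cv2.COLOR_RGB2HSV)[260:380,260:390]; m=cv2.inRange(h,(0,0,0),(180,255,60)); n,_,st,ce=cv2.connectedComponentsWithStats(m)
print([(st[i].tolist(),ce[i]+[260,260]) for i in range(1,n) if st[i,4]>10])
print(bottles())
E
```

```text
[-0.206  -0.1287  2.1206  0.0033  1.1443 -1.6311] [ 0.4481 -0.0671  0.1791] back [-0.0058 -0.0018  1.    ]
cap pred top [350.0899 205.7176] scene [324.0142 309.3512]
[([22, 20, 7, 7, 41], array([350., 208.])), ([0, 39, 5, 16, 26], array([326.2308, 230.9615])), ([48, 44, 4, 14, 18], array([374.1667, 234.8333])), ([53, 52, 6, 23, 36], array([381.4722, 248.3889])), ([43, 59, 5, 16, 19], array([370.4737, 251.7368])), ([14, 73, 14, 5, 34], array([345.2941, 260.2941]))]
[([59, 45, 8, 10, 68], array([322.5588, 309.3676])), ([56, 59, 17, 9, 63], array([324.5714, 323.4603]))]
{'red': (array([ 0.5339, -0.35  ]), 20.1, 49, np.int32(122), np.int32(41)), 'yel': (array([ 0.5789, -0.2209]), 15.6, 49, np.int32(116), np.int32(42)), 'blk': (array([ 0.5998, -0.1008]), -146.6, 137, np.int32(41), np.int32(37))}
```

```bash
cat >> h.py <<'E'
def wrist(q1,q23,R):
    M=(Rn.from_euler("z",q1)*Rn.from_euler("y",q23)).inv()*Rn.from_matrix(R)*Rn.from_euler("z",-90,degrees=True)
    a=M.as_euler("ZYZ"); b=np.array([a[0]+np.pi,-a[1],a[2]+np.pi]); f=lambda v:np.round((v+np.pi)%(2*np.pi)-np.pi,2); return f(a),f(b)
E
python3 - <<'E'
from h import *
s=status.read_state(); print(s["q"][3:],wrist(s["q"][0],s["q"][1]+s["q"][2],pose()[1]))
T,S=cam("top"),cam("scene"); print("black cap",two(T,(350,208),S,(322.6,309.4)))
flip=np.diag([-1,-1,1.])
for n,m,psi in(("yel",(.579,-.221),15.6),("red",(.534,-.35),20.1)):
    for b in(46,35,25):
        w=np.array(m)+.17*np.sin(np.radians(b))*np.array([np.cos(np.radians(psi)),np.sin(np.radians(psi))]); q1=np.arctan2(w[1],w[0])
        print(n,b,"q1",round(q1,2),"x=-d",wrist(q1,2.2,lean(psi,b)),"x=+d",wrist(q1,2.2,lean(psi,b)@flip))
E
```

```text
[ 0.0042  1.1338 -1.6319] (array([ 0.  ,  1.13, -1.63]), array([-3.14, -1.13,  1.51]))
black cap (array([ 0.6045, -0.0906,  0.0791]), np.float64(0.00011020771899785592))
yel 46 q1 -0.26 x=-d (array([-0.38,  1.66, -2.  ]), array([ 2.76, -1.66,  1.14])) x=+d (array([-0.38,  1.66,  1.14]), array([ 2.76, -1.66, -2.  ]))
yel 35 q1 -0.28 x=-d (array([-0.31,  1.48, -2.01]), array([ 2.83, -1.48,  1.13])) x=+d (array([-0.31,  1.48,  1.13]), array([ 2.83, -1.48, -2.01]))
yel 25 q1 -0.3 x=-d (array([-0.24,  1.32, -2.04]), array([ 2.9 , -1.32,  1.1 ])) x=+d (array([-0.24,  1.32,  1.1 ]), array([ 2.9 , -1.32, -2.04]))
red 46 q1 -0.44 x=-d (array([-0.54,  1.57, -2.19]), array([ 2.6 , -1.57,  0.96])) x=+d (array([-0.54,  1.57,  0.96]), array([ 2.6 , -1.57, -2.19]))
red 35 q1 -0.47 x=-d (array([-0.44,  1.4 , -2.21]), array([ 2.7 , -1.4 ,  0.93])) x=+d (array([-0.44,  1.4 ,  0.93]), array([ 2.7 , -1.4 , -2.21]))
red 25 q1 -0.5 x=-d (array([-0.34,  1.26, -2.26]), array([ 2.8 , -1.26,  0.88])) x=+d (array([-0.34,  1.26,  0.88]), array([ 2.8 , -1.26, -2.26]))
```

```bash
python3 - <<'E'
from h import *
m,psi=np.array([.579,-.221]),15.6; g,R=grasp(m,psi,46,gz=.034); print(g)
plan(((.55,-.2,.22),lean(psi,18)),(g-R[:,2]*.06,R),(g,R))
E
```

```text
[ 0.5612 -0.226   0.021 ]
move [-0.118, -0.1165, -0.046] [0.0684, 0.3146, -0.4151] rows 4.2
move [-0.0933, -0.028, 0.1351] [0.0, 0.4887, -0.0] rows 4.0
move [0.0, 0.0, 0.06] [0.0, 0.0, 0.0] rows 1.4
```

>>> apply_moves --pt "-0.02 -0.02 -0.02 0.011 0.05 -0.07 0" --pt "-0.045 -0.045 -0.046 0.025 0.115 -0.15 0" --pt "-0.07 -0.07 -0.046 0.04 0.18 -0.24 0" --pt "-0.095 -0.095 -0.046 0.055 0.25 -0.33 0" --pt "-0.118 -0.1165 -0.046 0.068 0.315 -0.415 0" --pt "-0.118 -0.1165 -0.046 0.068 0.315 -0.415 0" --pt "-0.118 -0.1165 -0.046 0.068 0.315 -0.415 0"

```text
time: 28.13
tool_pos: [0.548, -0.1999, 0.2168]
tcp_rot: [0.382, -2.8, 0.057]
wrist_force: [-0.4, 1.3, 0.4]
width: 0.997
```

>>> apply_moves --pt "-0.02 -0.006 0.03 0 0.1 0 0" --pt "-0.04 -0.012 0.06 0 0.22 0 0" --pt "-0.065 -0.018 0.09 0 0.33 0 0" --pt "-0.085 -0.025 0.12 0 0.43 0 0" --pt "-0.0933 -0.028 0.135 0 0.489 0 0" --pt "-0.0933 -0.028 0.135 0 0.489 0 0" --pt "-0.0933 -0.028 0.135 0 0.489 0 0" --pt "-0.0933 -0.028 0.135 0 0.489 0 0"

```text
time: 28.8
tool_pos: [0.6011, -0.2139, 0.066]
tcp_rot: [0.317, -2.324, 0.136]
wrist_force: [0.3, 0.7, 0.7]
width: 0.997
```

>>> apply_moves --pt "0 0 0 0 0 0 0" --pt "0 0 0 0 0 0 0"

```text
time: 28.97
tool_pos: [0.6026, -0.2147, 0.0684]
tcp_rot: [0.316, -2.329, 0.138]
wrist_force: [0.2, 0.6, 0.2]
width: 0.998
```

```bash
python3 - <<'E'
from h import *
s=status.read_state(); print(s["q"],s["tool_pos"])
m,psi=np.array([.579,-.221]),15.6; g,R=grasp(m,psi,46,gz=.034); plan((g,R))
W=cam("wrist"); im=vision.read_camera("wrist"); d=np.array([np.cos(np.radians(psi)),np.sin(np.radians(psi))])
print([proj(W,np.r_[m+a*d,z]) for a,z in((-.014,.042),(.033,.03))])
h=cv2.cvtColor(im,cv2.COLOR_RGB2HSV); mk=cv2.inRange(h,(20,120,80),(35,255,255))
n,_,st,ce=cv2.connectedComponentsWithStats(mk); print([(st[i].tolist(),ce[i]) for i in range(1,n) if st[i,4]>300])
for i in range(1,n):
    if st[i,4]>2000: print(cv2.minAreaRect(np.argwhere(_==i)[:,::-1].astype(np.float32)), onz(W,ce[i],.042))
E
```

```text
[-0.2024  0.808   1.306  -0.3401  1.7535 -1.9771] [ 0.6026 -0.2147  0.0684]
move [-0.0039, 0.0004, 0.0638] [-0.0017, 0.007, -0.0032] rows 1.5
[array([325.2981, 257.7936]), array([325.4724, 348.9499])]
[([286, 233, 75, 55, 3628], array([321.9791, 259.5157])), ([303, 332, 48, 49, 2130], array([326.1366, 356.5484]))]
((322.1645202636719, 259.8919982910156), (51.2416877746582, 74.46585845947266), 87.67847442626953) [ 0.567  -0.2262  0.042 ]
((326.1275939941406, 356.1689453125), (47.917171478271484, 46.62528991699219), 86.633544921875) [ 0.6164 -0.2102  0.042 ]
```

```bash
python3 - <<'E'
from h import *
g,R=grasp((.5803,-.2219),17.8,46,gz=.034); print(g); plan((g,R))
E
```

```text
[ 0.5627 -0.2275  0.021 ]
move [-0.0044, -0.0016, 0.0626] [0.0261, 0.0062, -0.0297] rows 1.5
```

>>> apply_moves --pt "-0.002 -0.001 0.02 0.026 0.006 -0.03 0" --pt "-0.004 -0.0016 0.04 0.026 0.006 -0.03 0" --pt "-0.0044 -0.0016 0.0626 0.026 0.006 -0.03 0" --pt "-0.0044 -0.0016 0.0626 0.026 0.006 -0.03 0" --pt "-0.0044 -0.0016 0.0626 0.026 0.006 -0.03 0"

```text
time: 29.43
tool_pos: [0.5603, -0.2271, 0.0177]
tcp_rot: [0.363, -2.309, 0.15]
wrist_force: [0.6, -0.4, 1.0]
width: 1.0
```

>>> apply_moves --pt "0 0 0 0 0 0 0.4" --pt "0 0 0 0 0 0 0.6" --pt "0 0 0 0 0 0 1" --pt "0 0 0 0 0 0 1" --pt "0 0 0 0 0 0 1" --pt "0 0 0 0 0 0 1" --pt "0 0 0 0 0 0 1" --squeeze 40

```text
time: 30.02
tool_pos: [0.5623, -0.227, 0.0175]
tcp_rot: [0.365, -2.31, 0.152]
wrist_force: [3.4, 0.5, 5.9]
width: 0.465
```

```bash
python3 - <<'E'
from h import *
p,R=pose(); print(p,"lean",np.degrees(np.arccos(-R[2,2])),status.read_state()["width"],status.read_state()["wrist_force"])
place([.5803,-.2219],17.8,[.605,-.22],-20,turn=78)
E
```

```text
[ 0.5623 -0.227   0.0175] lean 46.29080505543174 0.46457347409238287 [3.3645 0.5465 5.8753]
move [0.0289, 0.0001, -0.0276] [0.0, 0.0, 0.0] rows 1.0
move [-0.0024, -0.002, -0.0419] [-0.1497, -0.6751, 0.2996] rows 6.0
move [-0.0128, -0.0003, 0.0023] [0.073, -0.6745, 0.3281] rows 6.0
move [0.0263, 0.0, 0.0425] [0.0, 0.0, 0.0] rows 1.2
move [0.0021, 0.0, 0.0034] [0.0, 0.0, 0.0] rows 0.1
tcp end [ 0.6057 -0.2196  0.0268] 39.488745297852546
```

>>> apply_moves --pt "0.0145 0 -0.0137 0 0 0 1" --pt "0.029 0 -0.0275 0 0 0 1" --pt "0.029 0 -0.0275 0 0 0 1" --pt "0.029 0 -0.0275 0 0 0 1"

```text
time: 30.35
tool_pos: [0.5625, -0.2274, 0.0585]
tcp_rot: [0.364, -2.313, 0.153]
wrist_force: [-0.3, -0.3, -2.2]
width: 0.461
```

>>> apply_moves --pt "0 0 -0.006 -0.021 -0.095 0.042 1" --pt "-0.001 0 -0.012 -0.044 -0.2 0.09 1" --pt "-0.001 -0.001 -0.02 -0.068 -0.305 0.135 1" --pt "-0.002 -0.001 -0.027 -0.091 -0.41 0.182 1" --pt "-0.002 -0.002 -0.034 -0.115 -0.52 0.23 1" --pt "-0.0024 -0.002 -0.042 -0.138 -0.62 0.276 1" --pt "-0.0024 -0.002 -0.042 -0.15 -0.675 0.3 1" --pt "-0.0024 -0.002 -0.042 -0.15 -0.675 0.3 1"

```text
time: 31.02
tool_pos: [0.5899, -0.2199, 0.0845]
tcp_rot: [-0.03, -3.013, -0.005]
wrist_force: [-1.1, -0.3, -2.4]
width: 0.466
```

>>> apply_moves --pt "-0.002 0 0 0.01 -0.095 0.046 1" --pt "-0.004 0 0.001 0.022 -0.2 0.097 1" --pt "-0.006 0 0.001 0.033 -0.305 0.148 1" --pt "-0.008 0 0.001 0.044 -0.41 0.2 1" --pt "-0.01 0 0.002 0.056 -0.52 0.253 1" --pt "-0.012 0 0.002 0.067 -0.62 0.3 1" --pt "-0.0128 0 0.0023 0.073 -0.6745 0.328 1" --pt "-0.0128 0 0.0023 0.073 -0.6745 0.328 1"

```text
time: 31.68
tool_pos: [0.5994, -0.2165, 0.0743]
tcp_rot: [0.449, 2.567, -0.125]
wrist_force: [-0.7, -0.1, -2.2]
width: 0.459
```

>>> apply_moves --pt "0.007 0 0.011 0 0 0 1" --pt "0.014 0 0.022 0 0 0 1" --pt "0.019 0 0.03 0 0 0 1" --pt "0.0235 0 0.038 0 0 0 1" --pt "0.0235 0 0.038 0 0 0 1" --pt "0.0235 0 0.038 0 0 0 1" --pt "0.0235 0 0.038 0 0 0 1"

```text
time: 32.27
tool_pos: [0.605, -0.2196, 0.0351]
tcp_rot: [0.448, 2.557, -0.128]
wrist_force: [0.0, -0.5, -2.2]
width: 0.462
```

```bash
python3 - <<'E'
from h import *
s=status.read_state(); p,R=pose(); print(s["q"],s["wrist_force"],p,"back",-R[:,2],s["width"])
plan((p-[0,0,.002],R))
E
```

```text
[-0.4022  0.1704  2.247   0.1627  0.1761 -1.7785] [ 0.0231 -0.5446 -2.1709] [ 0.605  -0.2196  0.0351] back [-0.4922  0.1785  0.852 ] 0.46216369281193587
move [0.001, 0.0, 0.0017] [0.0, 0.0, 0.0] rows 0.0
```

>>> apply_moves --pt "0.001 0 0.0017 0 0 0 1" --pt "0.0015 0 0.0026 0 0 0 1" --pt "0.002 0 0.0034 0 0 0 1" --pt "0.002 0 0.0034 0 0 0 1"

```text
time: 32.6
tool_pos: [0.6044, -0.2194, 0.0311]
tcp_rot: [0.448, 2.557, -0.128]
wrist_force: [-0.3, -0.0, -2.0]
width: 0.461
```

>>> apply_moves --pt "0.0005 0 0.0009 0 0 0 1" --pt "0.001 0 0.0017 0 0 0 1" --pt "0.001 0 0.0017 0 0 0 1" --pt "0.001 0 0.0017 0 0 0 1"

```text
time: 32.93
tool_pos: [0.6047, -0.2195, 0.0292]
tcp_rot: [0.448, 2.557, -0.128]
wrist_force: [-0.6, -0.8, -0.6]
width: 0.461
```

Contact is beginning. One more millimetre, then open and withdraw.

>>> apply_moves --pt "0.0005 0 0.0009 0 0 0 1" --pt "0.0005 0 0.0009 0 0 0 0.5" --pt "0.0005 0 0.0009 0 0 0 0.47" --pt "0.0005 0 0.0009 0 0 0 0.42" --pt "0.0005 0 0.0009 0 0 0 0.3" --pt "0.0005 0 0.0009 0 0 0 0.1" --pt "0.0005 0 0.0009 0 0 0 0" --pt "0.0005 0 0.0009 0 0 0 0"

```text
time: 33.6
tool_pos: [0.6045, -0.2194, 0.0279]
tcp_rot: [0.448, 2.557, -0.127]
wrist_force: [-1.1, -0.3, -0.0]
width: 0.998
```

>>> apply_moves --pt "0 0 0 0 0 0 0" --pt "0 0 -0.03 0 0 0 0" --pt "0 0 -0.06 0 0 0 0" --pt "0 0 -0.09 0 0 0 0" --pt "0.02 0 -0.13 0 0.12 0 0" --pt "0.04 0 -0.17 0 0.24 0 0" --pt "0.06 0 -0.2 0 0.36 0 0" --pt "0.06 0 -0.2 0 0.36 0 0"

```text
time: 34.27
tool_pos: [0.4587, -0.1668, 0.172]
tcp_rot: [0.51, 2.908, -0.051]
wrist_force: [0.9, 0.4, 0.1]
width: 1.005
```

>>> apply_moves --pt "0 0 0 0 0 0 0" --pt "0 0 0 0 0 0 0"

```text
time: 34.43
tool_pos: [0.4588, -0.1667, 0.1675]
tcp_rot: [0.509, 2.906, -0.051]
wrist_force: [-0.4, -0.1, -0.1]
width: 1.002
```

```bash
python3 - <<'E'
from h import *
s=status.read_state(); p,R=pose(); print(s["q"],p,"back",-R[:,2])
T,S=cam("top"),cam("scene"); 
a=vision.read_camera("scene"); b=vision.read_camera("top"); cv2.imwrite("pics/s11.png",a[:,:,::-1]); cv2.imwrite("pics/t11.png",b[:,:,::-1])
print("pred",proj(T,(.605,-.22,.09)),proj(S,(.605,-.22,.079)),proj(S,(.605,-.22,.04)))
for nm,I,(x0,y0,x1,y1) in(("top",b,(325,185,455,272)),("scene",a,(170,255,365,420))):
    h=cv2.cvtColor(I,cv2.COLOR_RGB2HSV)[y0:y1,x0:x1]
    for k,mm in {"yel":cv2.inRange(h,(20,120,80),(35,255,255)),"red":cv2.inRange(h,(0,130,70),(8,255,255))|cv2.inRange(h,(172,130,70),(180,255,255)),"blk":cv2.inRange(h,(0,0,0),(180,255,60))}.items():
        n,_,st,ce=cv2.connectedComponentsWithStats(mm); print(nm,k,[(st[i,2:].tolist(),(ce[i]+[x0,y0]).round(1).tolist()) for i in range(1,n) if st[i,4]>30])
m,psi=np.array([.534,-.35]),21.5; g,R=grasp(m,psi,46,gz=.034); print(g)
plan(((.50,-.32,.22),lean(psi,18)),(g-R[:,2]*.06,R),(g,R))
E
```

```text
[-0.4072 -0.1747  2.1951  0.0136  0.9274 -1.638 ] [ 0.4588 -0.1667  0.1675] back [-0.1812  0.0663  0.9812]
pred [391.0676 208.0978] [277.1675 337.6529] [278.5104 342.984 ]
top yel [([8, 8, 50], [389.7, 211.6])]
top red [([9, 8, 41], [424.0, 223.4]), ([17, 13, 123], [429.8, 237.1])]
top blk [([7, 7, 41], [350.0, 208.0]), ([14, 27, 129], [359.0, 253.0]), ([30, 27, 79], [379.6, 252.1])]
scene yel [([10, 11, 79], [276.3, 333.1])]
scene red [([18, 19, 173], [212.5, 345.6]), ([11, 12, 80], [229.5, 358.0]), ([30, 15, 228], [294.7, 413.7])]
scene blk [([13, 3, 32], [181.0, 255.8]), ([15, 10, 66], [234.2, 257.5]), ([25, 16, 81], [245.0, 274.6]), ([8, 10, 68], [322.6, 309.4]), ([16, 9, 60], [325.0, 323.6]), ([22, 13, 94], [355.4, 413.4])]
[ 0.5168 -0.3568  0.021 ]
move [-0.1008, -0.1303, -0.036] [0.0448, 0.4819, -0.7285] rows 7.0
move [-0.0917, -0.0404, 0.1356] [-0.0, 0.4887, 0.0] rows 4.0
move [0.0, 0.0, 0.06] [0.0, 0.0, 0.0] rows 1.4
```

```bash
python3 - <<'E'
from h import *
T,S=cam("top"),cam("scene"); print(two(T,(389.7,211.6),S,(276.3,333.1)),two(T,(350,208),S,(322.6,309.4)))
a=cv2.imread("pics/s11.png")[270:370,200:360]; b=cv2.imread("pics/t11.png")[180:280,320:480]
cv2.imwrite("pics/both.png",np.hstack([cv2.resize(x,None,fx=2.5,fy=2.5,interpolation=cv2.INTER_CUBIC) for x in(a,b)]))
E
```

```text
(array([ 0.5951, -0.2165,  0.0824]), np.float64(0.000819360427579404)) (array([ 0.6045, -0.0906,  0.0791]), np.float64(0.00011020771899785592))
```

View pics/both.png

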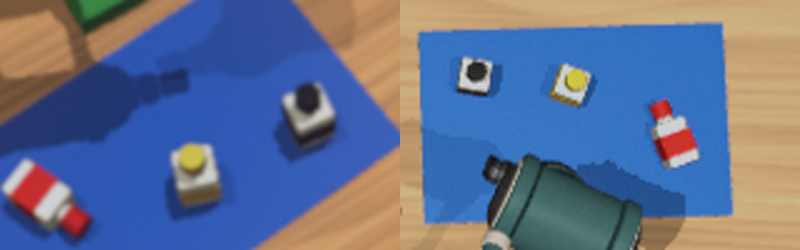

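The black cap at (308,98) and yellow cap at (192,156) both stand upright; red still lies. Now the red bottle.

>>> apply_moves --pt "-0.014 -0.018 -0.02 0.006 0.065 -0.1 0" --pt "-0.028 -0.037 -0.036 0.012 0.135 -0.205 0" --pt "-0.043 -0.056 -0.036 0.019 0.205 -0.31 0" --pt "-0.058 -0.075 -0.036 0.026 0.275 -0.415 0" --pt "-0.073 -0.094 -0.036 0.032 0.345 -0.52 0" --pt "-0.087 -0.112 -0.036 0.039 0.415 -0.63 0" --pt "-0.101 -0.13 -0.036 0.045 0.482 -0.7285 0" --pt "-0.101 -0.13 -0.036 0.045 0.482 -0.7285 0"

```text
time: 35.2
tool_pos: [0.5026, -0.3224, 0.2173]
tcp_rot: [0.534, -2.776, 0.083]
wrist_force: [0.1, -0.2, -0.9]
width: 1.001
```

>>> apply_moves --pt "-0.02 -0.008 0.03 0 0.1 0 0" --pt "-0.04 -0.017 0.06 0 0.22 0 0" --pt "-0.065 -0.027 0.09 0 0.33 0 0" --pt "-0.085 -0.036 0.12 0 0.43 0 0" --pt "-0.0917 -0.04 0.1356 0 0.489 0 0" --pt "-0.0917 -0.04 0.1356 0 0.489 0 0" --pt "-0.0917 -0.04 0.1356 0 0.489 0 0" --pt "-0.0917 -0.04 0.1356 0 0.489 0 0"

```text
time: 35.87
tool_pos: [0.5574, -0.3409, 0.0651]
tcp_rot: [0.437, -2.307, 0.187]
wrist_force: [0.7, -0.4, 0.9]
width: 0.997
```

>>> apply_moves --pt "0 0 0 0 0 0 0" --pt "0 0 0 0 0 0 0" --pt "0 0 0 0 0 0 0"

```text
time: 36.12
tool_pos: [0.5586, -0.3417, 0.0683]
tcp_rot: [0.435, -2.311, 0.19]
wrist_force: [-0.7, 0.0, 1.4]
width: 1.002
```

```bash
python3 - <<'E'
from h import *
s=status.read_state(); print(s["q"],s["tool_pos"])
W=cam("wrist"); im=vision.read_camera("wrist")
h=cv2.cvtColor(im,cv2.COLOR_RGB2HSV); mk=cv2.inRange(h,(0,130,70),(8,255,255))|cv2.inRange(h,(172,130,70),(180,255,255))
n,_,st,ce=cv2.connectedComponentsWithStats(mk); big=[i for i in range(1,n) if st[i,4]>1000]; print([(st[i].tolist(),ce[i]) for i in big])
big.sort(key=lambda i:-st[i,4]); L=onz(W,ce[big[0]],.042)[:2]; C=onz(W,ce[big[1]],.031)[:2]; d=C-L; psi=np.degrees(np.arctan2(d[1],d[0])); d/=np.linalg.norm(d)
m=L+.014*d; print(L,C,"mid",m,psi); g,R=grasp(m,psi,46,gz=.034); print(g); plan((g,R))
E
```

```text
[-0.3361  0.764   1.3843 -0.4899  1.6421 -2.1472] [ 0.5586 -0.3417  0.0683]
[([288, 233, 76, 51, 3575], array([324.9488, 257.5049])), ([303, 331, 47, 47, 2080], array([326.2707, 354.3077]))]
[ 0.5227 -0.3558] [ 0.5691 -0.3369] mid [ 0.5357 -0.3505] 22.179688211615666
[ 0.5186 -0.3575  0.021 ]
move [-0.0036, -0.0002, 0.0633] [0.0061, 0.0045, -0.012] rows 1.5
```

>>> apply_moves --pt "-0.002 0 0.02 0.006 0.0045 -0.012 0" --pt "-0.003 0 0.04 0.006 0.0045 -0.012 0" --pt "-0.0036 0 0.063 0.006 0.0045 -0.012 0" --pt "-0.0036 0 0.063 0.006 0.0045 -0.012 0" --pt "-0.0036 0 0.063 0.006 0.0045 -0.012 0"

```text
time: 36.58
tool_pos: [0.5166, -0.3564, 0.0184]
tcp_rot: [0.452, -2.297, 0.187]
wrist_force: [0.4, -0.3, 0.5]
width: 0.999
```

>>> apply_moves --pt "0 0 0 0 0 0 0.4" --pt "0 0 0 0 0 0 0.6" --pt "0 0 0 0 0 0 1" --pt "0 0 0 0 0 0 1" --pt "0 0 0 0 0 0 1" --pt "0 0 0 0 0 0 1" --pt "0 0 0 0 0 0 1"

```text
time: 37.17
tool_pos: [0.5191, -0.3566, 0.0191]
tcp_rot: [0.453, -2.299, 0.191]
wrist_force: [3.3, 1.2, 6.2]
width: 0.46
```

```bash
python3 - <<'E'
from h import *
p,R=pose(); print(p,"lean",np.degrees(np.arccos(-R[2,2])),status.read_state()["width"],status.read_state()["wrist_force"])
place([.5357,-.3505],22.2,[.56,-.335],-31,turn=78)
E
```

```text
[ 0.5191 -0.3566  0.0191] lean 46.169317679742846 0.45983802432292253 [3.2528 1.2316 6.2079]
move [0.0289, 0.0001, -0.0277] [0.0, 0.0, 0.0] rows 1.0
move [-0.0049, 0.0104, -0.0448] [-0.211, -0.6688, 0.4226] rows 6.6
move [-0.0119, 0.0003, 0.003] [0.1025, -0.6682, 0.4621] rows 6.6
move [0.0264, 0.0, 0.0425] [0.0, 0.0, 0.0] rows 1.2
move [0.0021, 0.0, 0.0034] [0.0, 0.0, 0.0] rows 0.1
tcp end [ 0.5596 -0.3341  0.0281] 39.086232067448414
```

>>> apply_moves --pt "0.0145 0 -0.0137 0 0 0 1" --pt "0.029 0 -0.0277 0 0 0 1" --pt "0.029 0 -0.0277 0 0 0 1" --pt "0.029 0 -0.0277 0 0 0 1"

```text
time: 37.5
tool_pos: [0.5192, -0.3572, 0.0603]
tcp_rot: [0.452, -2.302, 0.191]
wrist_force: [-0.9, 0.9, -1.7]
width: 0.46
```

>>> apply_moves --pt "0 0.001 -0.006 -0.03 -0.094 0.059 1" --pt "-0.001 0.003 -0.013 -0.062 -0.196 0.124 1" --pt "-0.002 0.005 -0.02 -0.094 -0.298 0.188 1" --pt "-0.003 0.006 -0.027 -0.126 -0.4 0.253 1" --pt "-0.004 0.008 -0.034 -0.158 -0.5 0.316 1" --pt "-0.0045 0.009 -0.042 -0.19 -0.6 0.38 1" --pt "-0.0049 0.0104 -0.045 -0.211 -0.669 0.4226 1" --pt "-0.0049 0.0104 -0.045 -0.211 -0.669 0.4226 1"

```text
time: 38.17
tool_pos: [0.5449, -0.3343, 0.0869]
tcp_rot: [-0.12, -3.014, -0.01]
wrist_force: [-0.7, -1.1, -2.5]
width: 0.464
```

>>> apply_moves --pt "-0.002 0 0 0.014 -0.094 0.065 1" --pt "-0.004 0 0.001 0.03 -0.196 0.135 1" --pt "-0.006 0 0.001 0.046 -0.298 0.206 1" --pt "-0.008 0 0.002 0.061 -0.4 0.277 1" --pt "-0.009 0 0.002 0.077 -0.5 0.346 1" --pt "-0.011 0 0.003 0.092 -0.6 0.415 1" --pt "-0.0119 0 0.003 0.1025 -0.668 0.462 1" --pt "-0.0119 0 0.003 0.1025 -0.668 0.462 1"

```text
time: 38.83
tool_pos: [0.5535, -0.33, 0.0754]
tcp_rot: [0.694, 2.518, -0.194]
wrist_force: [-1.7, 1.8, -3.4]
width: 0.464
```

>>> apply_moves --pt "0.007 0 0.011 0 0 0 1" --pt "0.014 0 0.022 0 0 0 1" --pt "0.019 0 0.03 0 0 0 1" --pt "0.0235 0 0.038 0 0 0 1" --pt "0.0235 0 0.038 0 0 0 1" --pt "0.0235 0 0.038 0 0 0 1" --pt "0.0235 0 0.038 0 0 0 1"

```text
time: 39.42
tool_pos: [0.559, -0.3346, 0.0367]
tcp_rot: [0.693, 2.508, -0.198]
wrist_force: [0.6, -0.2, -1.9]
width: 0.459
```

>>> apply_moves --pt "0.001 0 0.0017 0 0 0 1" --pt "0.0015 0 0.0026 0 0 0 1" --pt "0.002 0 0.0034 0 0 0 1" --pt "0.0025 0 0.0042 0 0 0 1" --pt "0.0025 0 0.0042 0 0 0 1"

```text
time: 39.83
tool_pos: [0.5584, -0.3343, 0.0315]
tcp_rot: [0.693, 2.508, -0.198]
wrist_force: [1.1, 0.2, -2.5]
width: 0.463
```

>>> apply_moves --pt "0.0003 0 0.0005 0 0 0 1" --pt "0.0005 0 0.0009 0 0 0 1" --pt "0.0005 0 0.0009 0 0 0 1"

```text
time: 40.08
tool_pos: [0.5587, -0.3345, 0.0308]
tcp_rot: [0.693, 2.507, -0.198]
wrist_force: [-0.7, -0.1, -0.6]
width: 0.464
```

Contact again. One more millimetre, open and withdraw.

>>> apply_moves --pt "0.0005 0 0.0009 0 0 0 1" --pt "0.0005 0 0.0009 0 0 0 0.5" --pt "0.0005 0 0.0009 0 0 0 0.47" --pt "0.0005 0 0.0009 0 0 0 0.42" --pt "0.0005 0 0.0009 0 0 0 0.3" --pt "0.0005 0 0.0009 0 0 0 0.1" --pt "0.0005 0 0.0009 0 0 0 0" --pt "0.0005 0 0.0009 0 0 0 0"

```text
time: 40.75
tool_pos: [0.5586, -0.3344, 0.0295]
tcp_rot: [0.693, 2.508, -0.198]
wrist_force: [0.4, -0.1, -1.0]
width: 1.0
```

>>> apply_moves --pt "0 0 0 0 0 0 0" --pt "0 0 -0.03 0 0 0 0" --pt "0 0 -0.06 0 0 0 0" --pt "0 0 -0.09 0 0 0 0" --pt "0.01 0 -0.13 0 0.12 0 0" --pt "0.02 0 -0.17 0 0.24 0 0" --pt "0.03 0 -0.2 0 0.36 0 0" --pt "0.03 0 -0.22 0 0.48 0 0"

```text
time: 41.42
tool_pos: [0.4353, -0.2604, 0.2025]
tcp_rot: [0.808, 2.92, -0.048]
wrist_force: [0.8, -0.4, -1.1]
width: 1.002
```

>>> apply_moves --pt "0 0 -0.02 0 0 0 0" --pt "0 0 -0.05 0 0 0 0" --pt "0 0 -0.08 0 0 0 0" --pt "0 0 -0.1 0 0 0 0" --pt "0 0 -0.1 0 0 0 0" --pt "0 0 -0.1 0 0 0 0"

```text
time: 41.92
tool_pos: [0.4283, -0.2561, 0.3015]
tcp_rot: [0.805, 2.912, -0.052]
wrist_force: [0.6, 0.6, 0.8]
width: 1.004
```

```bash
python3 - <<'E'
from h import *
s=status.read_state(); print(s["time"],s["tool_pos"])
T,S=cam("top"),cam("scene"); prevs=None
a=vision.read_camera("scene"); b=vision.read_camera("top"); P={}
for nm,I,(x0,y0,x1,y1) in(("top",b,(330,192,450,262)),("scene",a,(180,265,360,400))):
    h=cv2.cvtColor(I,cv2.COLOR_RGB2HSV)[y0:y1,x0:x1]
    for k,mm in {"yel":cv2.inRange(h,(20,120,80),(35,255,255)),"red":cv2.inRange(h,(0,130,70),(8,255,255))|cv2.inRange(h,(172,130,70),(180,255,255)),"blk":cv2.inRange(h,(0,0,0),(180,255,60))}.items():
        n,_,st,ce=cv2.connectedComponentsWithStats(mm); print(nm,k,[(st[i,2:].tolist(),(ce[i]+[x0,y0]).round(1).tolist()) for i in range(1,n) if st[i,4]>25])
fr=[a]+[vision.read_camera("scene") for _ in range(14)]
c=[]
for I in fr:
    h=cv2.cvtColor(I,cv2.COLOR_RGB2HSV)[170:270,370:450]; m=cv2.inRange(h,(60,50,15),(95,255,150)); M=cv2.moments(m,True); c.append((int(M["m00"]),round(M["m10"]/max(M["m00"],1)+370,2),round(M["m01"]/max(M["m00"],1)+170,2)))
print(c, proj(S,(.523,.212,.162)))
x=[cv2.resize(fr[-1][150:300,360:480],(400,500),interpolation=cv2.INTER_CUBIC),cv2.resize(a[260:385,190:290+0],(400,500),interpolation=cv2.INTER_CUBIC)]
cv2.imwrite("pics/fin.png",np.hstack(x)[:,:,::-1])
E
```

```text
41.9167 [ 0.4283 -0.2561  0.3015]
top yel [([8, 8, 50], [389.7, 211.6])]
top red [([8, 7, 49], [425.6, 226.0])]
top blk [([7, 7, 41], [350.0, 208.0]), ([31, 22, 232], [409.5, 250.8])]
scene yel [([10, 11, 77], [276.3, 333.2])]
scene red [([10, 10, 81], [225.6, 343.4]), ([15, 4, 38], [229.7, 358.0])]
scene blk [([23, 14, 59], [245.2, 274.5]), ([8, 10, 67], [322.6, 309.3]), ([15, 8, 55], [325.2, 323.6])]
[(0, 370.0, 170.0), (0, 370.0, 170.0), (0, 370.0, 170.0), (0, 370.0, 170.0), (0, 370.0, 170.0), (0, 370.0, 170.0), (0, 370.0, 170.0), (0, 370.0, 170.0), (0, 370.0, 170.0), (0, 370.0, 170.0), (0, 370.0, 170.0), (0, 370.0, 170.0), (0, 370.0, 170.0), (0, 370.0, 170.0), (0, 370.0, 170.0)] [405.5735 208.2075]
```

View pics/fin.png

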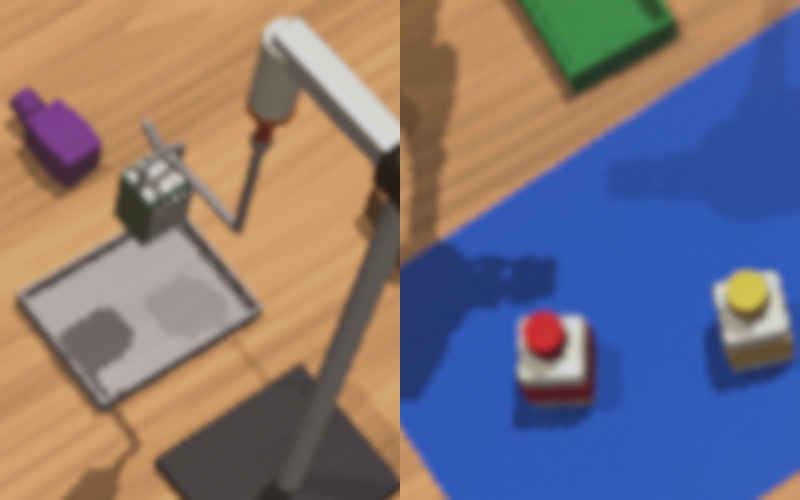

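```bash
python3 - <<'E'
from h import *
T,S=cam("top"),cam("scene"); print("red cap",two(T,(425.6,226),S,(225.6,343.4)),"yel",two(T,(389.7,211.6),S,(276.3,333.2)))
fr=np.array([vision.read_camera("scene") for _ in range(14)]).astype(float)
w=fr[:,185:235,385:425]; print("noise ref",np.abs(np.diff(fr[:,280:320,400:440],axis=0)).mean().round(2),"module",np.abs(np.diff(w,axis=0)).mean((1,2,3)).round(2))
# apparent sideways shift of the module patch, px
g=[cv2.cvtColor(f.astype(np.uint8),cv2.COLOR_RGB2GRAY).astype(np.float32) for f in w]; print([tuple(np.round(cv2.phaseCorrelate(g[0],x)[0],2)) for x in g[1:]])
E
```

```text
red cap (array([ 0.5511, -0.3306,  0.0824]), np.float64(0.0005656460155749965)) yel (array([ 0.5952, -0.2166,  0.082 ]), np.float64(0.0008003635928676537))
noise ref 0.55 module [1.01 0.67 0.67 1.05 1.23 1.39 1.38 1.22 1.03 0.64 0.71 0.9  1.19]
[(np.float64(0.03), np.float64(-0.03)), (np.float64(0.11), np.float64(0.04)), (np.float64(0.07), np.float64(0.01)), (np.float64(0.04), np.float64(-0.03)), (np.float64(-0.06), np.float64(0.1)), (np.float64(-0.21), np.float64(0.24)), (np.float64(-0.4), np.float64(0.24)), (np.float64(-0.36), np.float64(0.16)), (np.float64(-0.39), np.float64(0.09)), (np.float64(-0.46), np.float64(0.17)), (np.float64(-0.44), np.float64(0.15)), (np.float64(-0.45), np.float64(0.11)), (np.float64(-0.33), np.float64(0.26))]
```

The final picture shows the module hanging on the hook near (155,190), with red (545,330) and yellow (745,290) standing. One number check of the module's residual swing follows.

```bash
python3 - <<'E'
from h import *
S=cam("scene"); t=[];c=[]
for i in range(18):
    t.append(status.read_state()["time"]); I=vision.read_camera("scene")[195:225,392:420]
    m=(I.max(2)<95).astype(np.uint8); n,l,st,ce=cv2.connectedComponentsWithStats(m); k=1+np.argmax(st[1:,4]); c.append([st[k,4],*(ce[k]+[392,195])])
c=np.array(c); print(c.round(2).tolist())
t=np.array(t)
for ax in(1,2):
    best=min(((r:=np.linalg.lstsq(np.c_[np.ones(18),np.sin(w*t),np.cos(w*t)],c[:,ax],rcond=None))[1][0],w,np.hypot(*r[0][1:])) for w in np.arange(4,14,.25)); print(best)
print("px per m along y",proj(S,(.523,.222,.162))-proj(S,(.523,.212,.162)))
E
```

```text
[[229.0, 404.0, 213.67], [225.0, 404.04, 213.62], [224.0, 404.17, 213.75], [214.0, 404.15, 213.78], [210.0, 404.1, 213.85], [213.0, 404.11, 213.77], [224.0, 404.28, 213.72], [224.0, 404.05, 213.67], [237.0, 404.44, 213.51], [227.0, 403.79, 213.81], [220.0, 403.58, 214.03], [212.0, 403.54, 214.24], [215.0, 403.31, 214.14], [215.0, 403.3, 214.11], [219.0, 403.5, 214.11], [221.0, 403.56, 213.97], [234.0, 404.32, 213.57], [229.0, 404.16, 213.6]]
(np.float64(0.6839611472004291), np.float64(8.25), np.float64(0.4357268687086964))
(np.float64(0.4292375863901986), np.float64(8.0), np.float64(0.21979286831318964))
px per m along y [ 3.1739 -1.8959]
```

```bash
python3 - <<'E'
from h import *
b=vision.read_camera("top"); h=cv2.cvtColor(b,cv2.COLOR_RGB2HSV)[192:262,330:450]; ok=True
for k,mm,e in(("yel",cv2.inRange(h,(20,120,80),(35,255,255)),(389.7,211.6)),("red",cv2.inRange(h,(0,130,70),(8,255,255))|cv2.inRange(h,(172,130,70),(180,255,255)),(425.6,226)),("blk",cv2.inRange(h,(0,0,0),(180,255,60)),(350,208))):
    n,_,st,ce=cv2.connectedComponentsWithStats(mm); d=min(np.linalg.norm(ce[i]+[330,192]-e) for i in range(1,n)); print(k,d); ok&=d<1.5
if ok: print(job.finish_job())
E
```

```text
yel 0.020000000000038654
red 0.049822675982601296
blk 0.0
the job is handed in; nothing more can be done
None
```

I handed the job in after about 45 s of robot time. All three bottles are standing on the mat, and the module hangs quietly on the hook. The hand-in gives no verdict.

- **Hook and module:** I gripped the swinging hook until it was still, let it go, and then hung the module by its bail in the dip. I pulled it down to about 9 N at the wrist. By my reckoning from the force, that is about 16 mm on the scale, just short of the 10 N and 17 mm asked for but past the 11 mm that counts. I then eased off and released it.
- **Bottles:** Black, yellow and red were each picked up lying, turned up and set on their base. Black first ran into a wrist joint limit, so it stands about 8 cm further out than where it lay, at about (0.60, −0.09).
- **Last checks:** All three caps were in place just before hand-in. Their heights, 79 to 82 mm, match a standing bottle, and they are well inside the mat. The module still swings about 1.4 mm, roughly 11 mm/s, well under the 80 mm/s limit.
- **Not checked:** I did not measure the bystanders again at the end. The arm kept away from them and no contact showed.

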